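Turn the lock cartridge round in its test dock

ROBOT

A 6-joint arm with a two-finger parallel gripper is mounted at the origin on the work surface. World frame = base frame: x ahead of the robot, y to its left, z up, the work surface at z = 0. Lengths are in mm, angles in rad, forces in N, time in s.
With the tool pointing down it reaches from about 275 to 750 mm from the base axis. Payload 10.2 kg.
Tool frame: the origin (TCP) lies midway between the tips of the shut fingers; the grasp point (between the pads) lies grasp_offset behind it (grasp_offset is the distance from the TCP to the grasp point, in mm); x points along the fingers, z is the direction in which the jaws open and shut, and the axes are right-handed (so a half turn about x gives the same grasp; the last joint's range is limited). The gripper opens to 85 mm and grips with 20 to 120 N. Pads are 22 mm wide; open, the fingers measure 114 mm over their backs; the gripper's body (76 mm by 85 mm) begins 54 mm behind the grasp point. The pads swing forward as they close: fully open they stand 13 mm farther back than shut.
Start: joints at [1.12, 0.313, 1.498, -0, 1.331, -0.223], TCP at [118.576, 511.44, 200.894] pointing down, gripper open.
Joint ranges: [-2.94, 2.94], [-0.97, 2.17], [0.19, 2.56], [-1.23, 4.37], [0.02, 3.11], [-2.88, 2.88]. Speed limits (rad/s): [2.39, 2.39, 3.01, 3.14, 3.14, 3.14].

INTERFACE

Orientations are given as a unit quaternion [w, x, y, z].
In Python, from rig import sense, capture, calibration, finish_job, grasp_offset gives the robot as it stands.
- The arm moves only by the shell command python3 -m jog 'ROWS' [FORCE]. ROWS is JSON, a list of rows, each an object with "linear": the shift along the tool's x, y, z scaled (see below), a list of three; "rotation": the turn, a rotation vector about the tool's x, y, z scaled (see below), a list of three; "grip": the finger opening in mm, from 0 to 85.4. A call has 1 to 20 rows; each row is the pose to reach, as a shift and turn from the pose measured when the call began, along the tool's axes at that moment; what a row does not reach only later rows make up. The controller multiplies each number of a shift by 0.3 m and each number of a turn by 0.5 rad. A row lasts 1/12 s, in which the tool goes at most 41.7 mm and 7.16 degrees, less where a joint would pass 70% of its speed; a pose out of reach is approached as far as the arm can. A call with a number of a shift or a turn outside -1 to 1 is refused whole. A call with a gripper value outside its range is refused whole. The fingers move at their own pace and stop on an object; FORCE is the grip in N (left out, the last holds). Time passes only in rows, so rows that repeat a pose let the fingers close. It gives the time, the measured TCP pose, the force and the opening at its end, in the units of the state.
- sense(): the state, without advancing time (a new reading comes with each control period).
- capture(name): name is "scene" or "top"; returns (picture, depth): 400x640x3 uint8, red, green, blue; 400x640 float32, mm along the optical axis (not along the pixel's ray), 0 where there is no reading.
- calibration(name): a dict with "intrinsics" (3x3 intrinsics, pixels), "world_from_camera" (4x4, takes a point from camera to world coordinates). Camera axes: x right, y up, looking along -z (the intrinsics and any distortion apply to the point x, -y, -z); pixel columns grow to the right and rows downward; lengths in mm; the calibration is good to about 2 mm. A picture is of the moment at which its call begins. calibration takes no time and is no camera call.
- finish_job(): hands the job in, once; it reports no verdict.
The state is a dict: "time_s": time; "joints": joint angles; "dq": joint speeds; "tau": joint torques, N m; "eef_pos": TCP position; "ee_rot": TCP orientation; "force": force on the tool from outside, world axes, zero at the start; "wrist_torque": the same for the moment, N m; "grip_width": opening from 0.0 (shut) to 1.0 (fully open).
Only numpy, scipy, OpenCV 4.12 (cv2) and the standard library are available. Lean on these libraries where they do the work, as an engineer would, in place of code of your own. Each camera call takes 0.05 s, during which the arm holds its last target.

TASK

The lock cartridge sits in the test dock the wrong way round, bolt inwards. Slide the dock's spring ejector all the way to its end and let it snap back, pull the cartridge right out, turn it end for end and push it fully home again, so that its bolt stands out of the dock's mouth. Leave the other things on the bench where they are, and let go at the end.

Things in the scene. Friction and masses are not known exactly. Their poses are not given: they have to be found in the camera images.
- dock: Fixed test dock: slippery white plastic channel, aluminium base and roof, 172 mm long, 96 mm wide at the base, 64 mm above it. Origin on the table under the middle of its mouth (the open end, a plane at x = 0); +x runs level into the dock along the channel, z up. Nothing stands in front of the mouth (x < 0). Its +x points to the world's +y within 0.36 rad.
- mouth (a point): Middle of the mouth: dock x = 0, 31.5 mm above the table. The channel is 40 mm wide and 35 mm high, its floor 14 mm above the table; the first 13 mm flare outwards by 2 to 4 mm on all sides as a lead-in. The roof (49 to 56 mm above the table) covers x = 10 to 72 mm; behind it the channel is open at the top between walls 49 mm high.
- stop (a point): Middle between two fixed shoulders in the channel, at dock x = 101 mm, 31.5 mm above the table. They stand 24 mm apart: they stop the cartridge's 36 mm wide housing and let its bolt pass between them.
- ejector (a joint): Slide of the ejector, m: 0 at rest (back), 0.040 at its end, moving towards the mouth (dock -x). A spring draws it back: about 3.5 N at rest, 8 N at the end. After 2 mm of travel its pusher meets the bolt of the wrongly placed cartridge and drives it outwards until its plain end stands about 38 mm out of the mouth, where it stays when the ejector goes back.
- tab (a point): Point on the ejector's upright dark steel tab, 80 mm above the table. The tab is 8 mm thick along the dock's x, 34 mm wide across and reaches from 54 to 96 mm above the table; at rest it lies at dock x = 149 mm. It may be pushed from behind (from its +x side, over the dock's 49 mm high end wall at x = 174 mm) or pinched.
- cartridge: Loose steel lock cartridge, 0.2 to 0.4 kg: housing 100 mm long (x), 36 wide (y), 32 high (z); on its +x end a bolt 24 long, 18 wide, 16 high, centred. Origin on the underside, below the housing's middle. At the start it lies in the dock, bolt inwards, plain end flush with the mouth. Right: same side up, plain end against the shoulders, housing flush with the mouth, whole bolt outside.
- bolt_tip (a point): Middle of the bolt's end face: 74 mm from the cartridge's origin along its +x, 16 mm above the underside.
- plain_end (a point): Middle of the plain end face: 50 mm from the cartridge's origin along its -x, 16 mm above the underside.
- mat: Fixed black rubber mat, 220 mm (x) by 240 mm (y), 3 mm thick, origin in the middle of its underside. It is free of other things: a place to put the cartridge down.
- post_block: Bystander: white plastic post, 45 x 30 mm, 70 mm high, standing beyond the dock. Origin in the middle of its underside.
- solenoid_a: Bystander: steel solenoid, 34 mm across, 60 mm high, standing on the robot's side of the dock. Origin in the middle of its underside.
- solenoid_b: Bystander: the same kind of solenoid, standing beyond the mat. Origin in the middle of its underside.
- screwdriver: Bystander: screwdriver with a wooden handle, 200 mm long, lying on the right of the mat. Its x runs along it.
- wrench: Bystander: steel wrench, 170 mm long, lying between the robot and the mat. Its x runs along it.
- flange: Bystander: flat round steel plate with three lugs, 204 mm over the lugs, 4 mm thick, lying on the table to the left. Origin in the middle of its underside.
Mind the look-alikes: they are no part of the job. What is shaped like the cartridge but pink is not meant. There is more than one size of the dock; the one meant has the size given above.

How it is judged:
By the outcome, as a careful person would: the job done as asked, in the order asked, and still so for the second after the job is handed in, with the robot touching nothing.
It also fails if it takes over 72 s, if anything falls off the work surface, if the arm or the gripper's body presses on something with over 40 N, if the wrist force passes 120 N, or if a joint passes its speed limit or range.

## Working session

There is one attempt and no reset: what is moved stays moved. The work goes in short steps, Python scripts to look and compute and a shell command to move; the robot and the scene stay as the last step left them, time stands still between calls to the robot, and variables do not carry over. Pictures are saved under pics/ and viewed, and the job is handed in when it is done.

```bash
ls; mkdir -p pics
python3 - <<'E'
from rig import sense,capture,calibration,grasp_offset
import cv2,numpy as np
print(grasp_offset); s=sense(); print(s)
for n in("scene","top"):
    p,d=capture(n); c=calibration(n); print(n,{k:np.round(v,3).tolist() if not isinstance(v,str) else v for k,v in c.items()})
    cv2.imwrite(f"pics/{n}0.png",p[:,:,::-1]); np.save(f"pics/{n}0_d.npy",d); np.save(f"pics/{n}0.npy",p)
E
```

```text
pics
18.700000000000003
{'time_s': 0.0, 'joints': array([ 1.11957402e+00,  3.13441140e-01,  1.49847373e+00,  3.09359952e-05,
        1.33100579e+00, -2.23384794e-01]), 'dq': array([ 0.00087988,  0.00084584, -0.0008086 , -0.00218788,  0.00142435,
       -0.00100117]), 'tau': array([-1.34007227e-03, -4.12268722e+01, -2.59737951e+01, -2.22047611e-04,
        4.20675759e-03,  1.94510955e-05]), 'eef_pos': array([118.43938162, 511.14744495, 200.32584831]), 'ee_rot': array([ 0.55316913, -0.44011459,  0.55402466,  0.4397269 ]), 'force': array([-0.32360841, -0.21380321, -0.07808077]), 'wrist_torque': array([ 0.05123337, -0.05631341,  0.0110835 ]), 'grip_width': 1.000013545954035}
scene {'intrinsics': [[468.631, 0.0, 317.174], [0.0, 468.631, 195.523], [0.0, 0.0, 1.0]], 'world_from_camera': [[-0.767, -0.433, 0.475, 1123.768], [0.642, -0.524, 0.559, 728.588], [0.007, 0.733, 0.68, 949.901], [0.0, 0.0, 0.0, 1.0]]}
top {'intrinsics': [[362.591, 0.0, 315.721], [0.0, 362.591, 197.598], [0.0, 0.0, 1.0]], 'world_from_camera': [[0.002, 0.995, -0.097, 402.428], [-1.0, -0.001, -0.025, 14.107], [-0.025, 0.097, 0.995, 1151.884], [0.0, 0.0, 0.0, 1.0]]}
```

View pics/scene0.png

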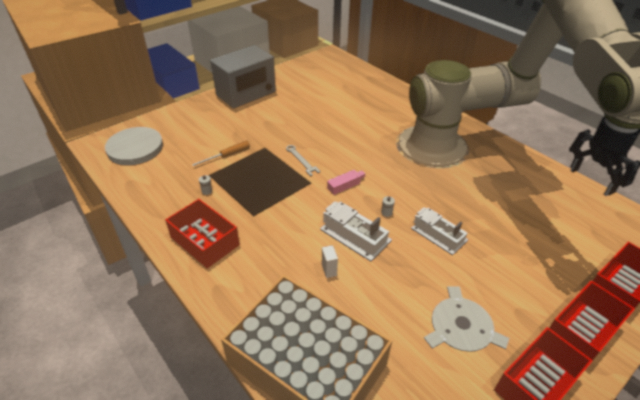

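View pics/top0.png

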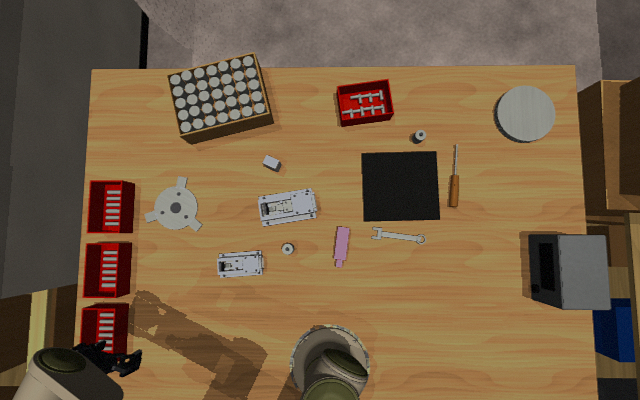

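The large dock is at top (287,207) and scene (357,230). A smaller one is at top (240,263) and scene (440,229), and the pink look-alike is at top (342,245). I'll measure both docks and look at an enlarged crop.

```bash
cat > h.py <<'E'
import numpy as np,cv2
from rig import calibration
def cloud(n,d):
    c=calibration(n);K=c["intrinsics"];T=np.array(c["world_from_camera"])
    v,u=np.mgrid[:d.shape[0],:d.shape[1]]
    x=(u-K[0][2])/K[0][0]*d;y=-(v-K[1][2])/K[1][1]*d
    return np.stack([x,y,-d],-1)@T[:3,:3].T+T[:3,3]
def pix(n,P):
    c=calibration(n);K=np.array(c["intrinsics"]);T=np.array(c["world_from_camera"])
    q=(np.asarray(P,float)-T[:3,3])@T[:3,:3]
    return np.stack([K[0,2]+K[0,0]*q[...,0]/-q[...,2],K[1,2]-K[1,1]*q[...,1]/-q[...,2]],-1)
def ray(n,u,v,z):
    c=calibration(n);K=np.array(c["intrinsics"]);T=np.array(c["world_from_camera"])
    r=T[:3,:3]@np.array([(u-K[0,2])/K[0,0],-(v-K[1,2])/K[1,1],-1]);o=T[:3,3]
    return o+r*(z-o[2])/r[2]
E
python3 - <<'E'
from h import *
a=np.load("pics/top0.npy")[160:290,200:360];b=np.load("pics/scene0.npy")[150:290,290:480]
cv2.imwrite("pics/c1.png",cv2.resize(a,None,fx=5,fy=4.5,interpolation=3)[:590,:,::-1])
cv2.imwrite("pics/c2.png",cv2.resize(b,None,fx=4.2,fy=4.2,interpolation=3)[:,:,::-1])
for n,boxes in(("top",[(250,180,330,235),(210,245,270,282)]),("scene",[(310,190,400,265),(405,200,475,258)])):
    W=cloud(n,np.load(f"pics/{n}0_d.npy"))
    for x0,y0,x1,y1 in boxes:
        w=W[y0:y1,x0:x1].reshape(-1,3)
        for lo,hi in((5,20),(40,52),(52,60),(62,110),(5,60)):
            m=(w[:,2]>lo)&(w[:,2]<hi)
            if m.sum()>4:
                r=cv2.minAreaRect(w[m,:2].astype(np.float32));print(n,lo,hi,m.sum(),np.round(r[0],1),np.round(r[1],1),round(r[2],1))
E
```

```text
top 5 20 623 [485.7 125.3] [248.9 172.2] 88.8
top 40 52 415 [485.9 130.7] [ 64.3 174.6] 9.3
top 52 60 494 [485.9 129.8] [ 63.8 172.9] 9.6
top 62 110 52 [489.  140.6] [ 33.7 114.2] 14.5
top 5 60 1659 [485.7 125.3] [248.9 172.2] 88.8
top 5 20 457 [308.3 286.4] [111.6 176.6] 0.1
top 40 52 369 [306.5 275.5] [ 49.7 135.9] 4.7
top 52 60 7 [304.5 321.6] [21.3  1.3] 3.2
top 62 110 32 [302.7 324.2] [25.6  6.3] 6.7
top 5 60 1020 [308.3 286.4] [111.6 176.6] 0.1
scene 5 20 649 [463.  105.3] [287.4 235.1] 52.2
scene 40 52 724 [487.2 155.2] [256.1 194.7] 47.5
scene 52 60 508 [495.6 156.9] [256.4 179. ] 45.6
scene 62 110 309 [495.3 172.3] [289.2  56.4] 5.5
scene 5 60 2443 [473.9 119.6] [323.4 235.5] 52.2
scene 5 20 415 [277.9 271.1] [197.4 196.9] 48.3
scene 40 52 310 [305.7 275.8] [ 54.8 134.1] 2.4
scene 52 60 15 [301.5 325.6] [23.4  5.9] 0.4
scene 62 110 37 [301.1 324.1] [27.1  8.5] 7.0
scene 5 60 1292 [277.9 271.1] [197.4 196.9] 48.3
```

```bash
sleep 0
```

```text
(no output)
```

View pics/c1.png

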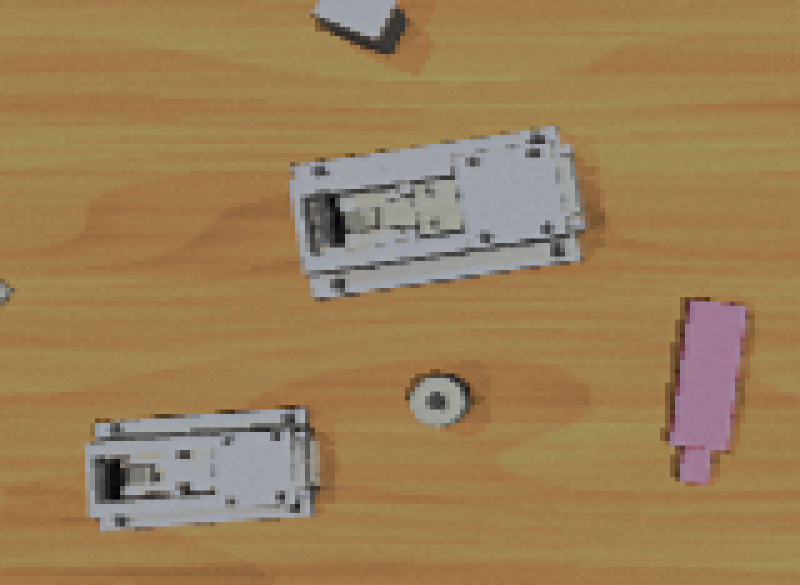

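View pics/c2.png

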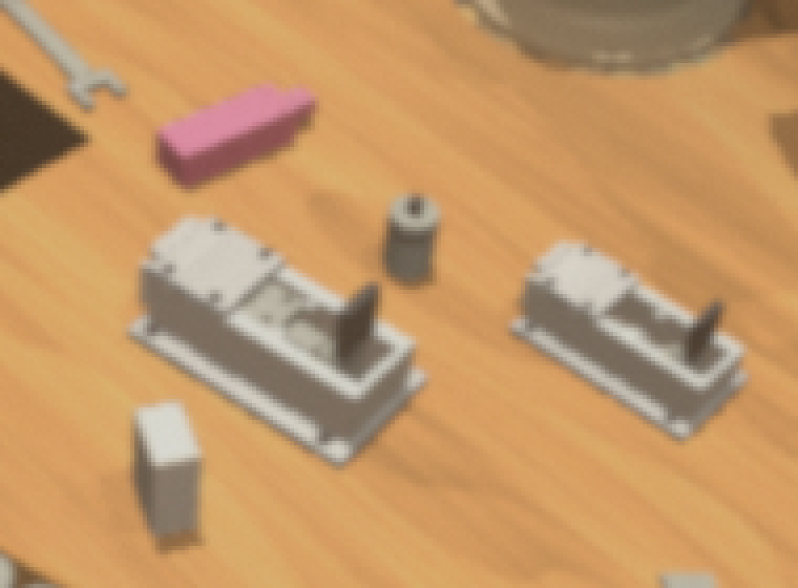

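The large dock is the one meant: the part above its base measures 173 × 64 mm, against 136 × 50 mm for the small one. Next I'll refine its pose from both cameras.

Run:
```python
from h import *
for n in("top","scene"):
    W=cloud(n,np.load(f"pics/{n}0_d.npy")).reshape(-1,3)
    c=np.array([485.9,130]);a=np.radians(9.5)
    ux=np.array([-np.sin(a),np.cos(a)]);uy=np.array([-ux[1],ux[0]])
    L=(W[:,:2]-c)@np.stack([ux,uy]).T; 
    near=(abs(L[:,0])<105)&(abs(L[:,1])<60)
    m=near&(W[:,2]>42)&(W[:,2]<60)&(abs(L[:,1])<45)
    r=cv2.minAreaRect(W[m,:2].astype(np.float32));print(n,m.sum(),np.round(r[0],1),np.round(r[1],1),round(r[2],2))
    # roof
    m2=near&(W[:,2]>53)&(W[:,2]<60)&(L[:,0]<0)
    r=cv2.minAreaRect(W[m2,:2].astype(np.float32));print(' roof',m2.sum(),np.round(r[0],1),np.round(r[1],1),round(r[2],2),'z',np.median(W[m2,2]))
    t=near&(W[:,2]>70);print(' tab',t.sum(),np.percentile(L[t,0],[2,25,50,75,98]).round(1),np.percentile(L[t,1],[2,50,98]).round(1),W[t,2].max())
    b=near&(W[:,2]<20)&(W[:,2]>4);r=cv2.minAreaRect(W[b,:2].astype(np.float32));print(' base',np.round(r[0],1),np.round(r[1],1),round(r[2],2),np.median(W[b,2]))
    tb=(W[:,0]>300)&(W[:,0]<600)&(abs(W[:,1])<150)&(abs(W[:,2])<6); print(' table z',np.median(W[tb,2]))
    for nm,ctr,R in(("post",None,0),):
        pass
```

```text
top 890 [485.9 130.6] [ 64.3 174.8] 9.33
 roof 429 [493.5  85.3] [63.8 82.7] 9.65 z 57.053776820810526
 tab 47 [58.5 58.9 61.1 64.  66.3] [-15.7   0.8  16.1] 99.58722417057584
 base [485.9 129.4] [119.8 208.1] 9.72 9.562378948149671
 table z 0.8989174206333246
scene 1034 [484.1 131.5] [ 68.8 176.6] 8.92
 roof 407 [491.9  80.9] [66.5 73.4] 11.44 z 55.84365113149113
 tab 90 [60.  63.4 66.4 67.3 68.5] [-15.9  -1.5  17.7] 98.3811819114843
 base [491.8 126.8] [ 97.5 200.5] 14.2 8.54227633879168
 table z 0.020998831792269357
```

```bash
cat >> h.py <<'E'
from scipy.spatial.transform import Rotation as Ro
from rig import sense
A=np.radians(99.4);C=np.array([485.3,130.8]);UX=np.array([np.cos(A),np.sin(A)]);UY=np.array([-UX[1],UX[0]])
M=C-87*UX
def D(x,y,z): return np.append(M+x*UX+y*UY,z)      # dock->world
def toD(p): d=np.asarray(p)[:2]-M; return np.round([d@UX,d@UY,p[2]],1)
def Rd(zyaw):  # tool down with tool z axis at world yaw (deg)
    a=np.radians(zyaw);z=np.array([np.cos(a),np.sin(a),0]);x=np.array([0,0,-1.]);return np.stack([x,np.cross(z,x),z],1)
def state():
    s=sense();q=s["ee_rot"];return s,np.array(s["eef_pos"]),Ro.from_quat([q[1],q[2],q[3],q[0]]).as_matrix()
def go(P,zyaw=None):
    s,p,R=state();l=R.T@(np.asarray(P)-p)/300;w=np.zeros(3)
    if zyaw is not None:w=Ro.from_matrix(R.T@Rd(zyaw)).as_rotvec()/0.5
    print("lin",l.round(3).tolist(),"rot",w.round(3).tolist())
def st():
    s,p,R=state();z=R[:,2]
    print("t",round(s["time_s"],2),"pos",p.round(1),"dock",toD(p),"zyaw",round(np.degrees(np.arctan2(z[1],z[0])),1),"tilt",R[:,0].round(3),"F",s["force"].round(1),"g",round(s["grip_width"]*85.4,1),"q",np.round(s["joints"],2))
E
python3 - <<'E'
from h import *
st();print(M)
for zy in(9.4,-170.6): go(D(185,0,200),zy)
W=cloud("top",np.load("pics/top0_d.npy"));P=np.load("pics/top0.npy").astype(int)
for n,(u,v) in dict(post=(271,161),sola=(287,248),solb=(419,135),pink=(342,245),wr=(400,236),sd=(454,180)).items(): print(n,ray("top",u,v,30).round())
m=(P.sum(2)<110);m[:145]=0;m[225:]=0;m[:,:350]=0;m[:,445:]=0
r=cv2.minAreaRect(np.argwhere(m)[:,::-1].astype(np.float32));print(r,[ray("top",*q,3).round() for q in cv2.boxPoints(r)])
E
```

```text
t 0.1 pos [118.5 511.2 200.4] dock [522.2 299.8 200.4] zyaw 76.9 tilt [-0.001 -0.001 -1.   ] F [-0.3 -0.4  0.7] g 85.3 q [ 1.12  0.31  1.5   0.    1.33 -0.22]
[499.50935872  44.96822194]
lin [0.002, -1.353, -0.657] rot [2.358, -0.002, 0.001]
lin [0.002, -1.353, -0.657] rot [-3.925, -0.001, -0.003]
post [628. 184.  30.]
sola [356. 131.  30.]
solb [ 709. -281.   30.]
pink [366. -38.  30.]
wr [ 394. -215.   30.]
sd [ 566. -385.   30.]
((400.3283996582031, 185.97821044921875), (68.05538177490234, 75.94738006591797), 88.49256896972656) [array([ 658., -103.,    3.]), array([ 664., -345.,    3.]), array([ 447., -344.,    3.]), array([ 440., -107.,    3.])]
```

```bash
R='{"linear":[0,-0.65,-0.32],"rotation":[0.8,0,0],"grip":0}'; true
python3 -m jog '[{"linear":[0,-0.65,-0.32],"rotation":[0.8,0,0],"grip":0},{"linear":[0,-0.65,-0.32],"rotation":[0.8,0,0],"grip":0},{"linear":[0,-0.65,-0.32],"rotation":[0.8,0,0],"grip":0},{"linear":[0,-0.65,-0.32],"rotation":[0.8,0,0],"grip":0},{"linear":[0,-0.65,-0.32],"rotation":[0.8,0,0],"grip":0},{"linear":[0,-0.65,-0.32],"rotation":[0.8,0,0],"grip":0},{"linear":[0,-0.65,-0.32],"rotation":[0.8,0,0],"grip":0},{"linear":[0,-0.65,-0.32],"rotation":[0.8,0,0],"grip":0}]' 60; python3 -c "
from h import *
st();go(D(185,0,200),9.4)"
```

```text
time_s: 0.77
eef_pos: [286.5, 373.7, 200.3]
ee_rot: [0.63, -0.321, 0.631, 0.321]
force: [-0.2, 0.3, -0.6]
grip_width: -0.001
t 0.77 pos [286.5 373.7 200.3] dock [359.1 156.5 200.3] zyaw 54.0 tilt [-0.001 -0.001 -1.   ] F [-0.2  0.3 -0.6] g -0.1 q [ 0.67  0.19  1.65 -0.    1.3  -0.27]
lin [0.001, -0.779, -0.036] rot [1.556, -0.003, 0.0]
```

```bash
python3 -m jog '[{"linear":[0,-0.6,-0.028],"rotation":[1,0,0],"grip":0},{"linear":[0,-0.6,-0.028],"rotation":[1,0,0],"grip":0},{"linear":[0,-0.6,-0.028],"rotation":[1,0,0],"grip":0},{"linear":[0,-0.6,-0.028],"rotation":[1,0,0],"grip":0},{"linear":[0,-0.6,-0.028],"rotation":[1,0,0],"grip":0},{"linear":[0,-0.6,-0.028],"rotation":[1,0,0],"grip":0},{"linear":[0,-0.6,-0.028],"rotation":[1,0,0],"grip":0}]'; python3 -c "
from h import *
st();go(D(185,0,200),9.4)"
```

```text
time_s: 1.35
eef_pos: [426.3, 262.1, 199.9]
ee_rot: [0.689, -0.156, 0.691, 0.156]
force: [-0.1, -0.1, 0.6]
grip_width: 0.002
t 1.35 pos [426.3 262.1 199.9] dock [226.2  36.8 199.9] zyaw 25.4 tilt [-0.002 -0.001 -1.   ] F [-0.1 -0.1  0.6] g 0.2 q [ 0.32  0.26  1.57 -0.    1.31 -0.13]
lin [-0.0, -0.166, 0.08] rot [0.559, -0.005, 0.0]
```

```bash
python3 -m jog '[{"linear":[0,-0.166,0.08],"rotation":[0.559,-0.005,0],"grip":0},{"linear":[0,-0.166,0.08],"rotation":[0.559,-0.005,0],"grip":0},{"linear":[0,-0.166,0.08],"rotation":[0.559,-0.005,0],"grip":0},{"linear":[0,-0.166,0.08],"rotation":[0.559,-0.005,0],"grip":0}]'
python3 - <<'E'
from h import *
from rig import capture
st();go(D(185,0,72),9.4)
p,d=capture("scene");cv2.imwrite("pics/s1.png",cv2.resize(p[150:290,280:470],None,fx=4.2,fy=4.2,interpolation=3)[:,:,::-1])
E
```

```text
time_s: 1.68
eef_pos: [468.3, 228.9, 199.8]
ee_rot: [0.705, -0.059, 0.705, 0.059]
force: [-1.5, 0.0, -0.6]
grip_width: -0.001
t 1.68 pos [468.3 228.9 199.8] dock [186.6   0.7 199.8] zyaw 9.5 tilt [-0.  0. -1.] F [-1.5  0.  -0.6] g -0.1 q [0.23 0.31 1.51 0.   1.33 0.06]
lin [0.426, -0.005, 0.003] rot [0.004, -0.001, -0.001]
```

View pics/s1.png

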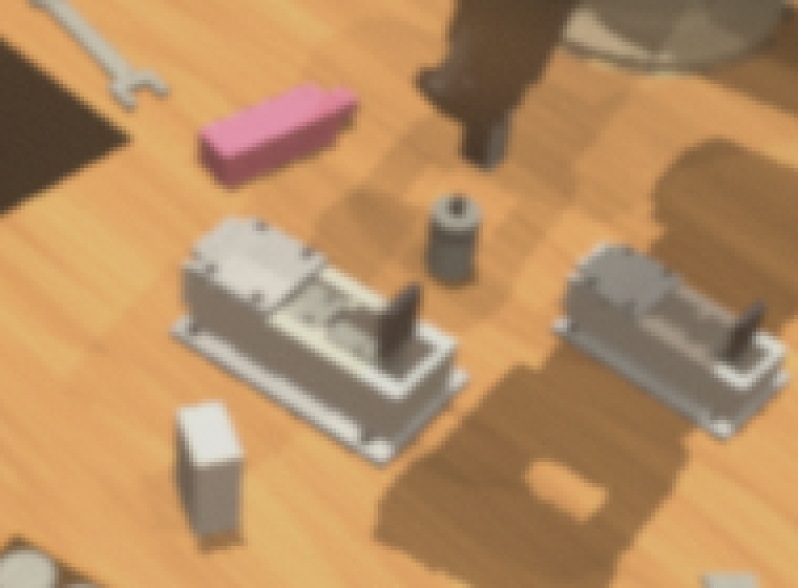

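The closed gripper hangs above and behind the tab (crop 485,150), and the tab is still at rest (crop 400,325). I'm descending behind the tab.

```bash
python3 -m jog '[{"linear":[0.15,0,0],"rotation":[0,0,0],"grip":0},{"linear":[0.28,0,0],"rotation":[0,0,0],"grip":0},{"linear":[0.4,0,0],"rotation":[0,0,0],"grip":0},{"linear":[0.425,-0.003,0],"rotation":[0,0,0],"grip":0},{"linear":[0.425,-0.003,0],"rotation":[0,0,0],"grip":0},{"linear":[0.425,-0.003,0],"rotation":[0,0,0],"grip":0}]'
python3 - <<'E'
from h import *
from rig import capture
st();go(D(124,0,72),9.4)
p,d=capture("scene");cv2.imwrite("pics/s2.png",cv2.resize(p[150:290,280:470],None,fx=4.2,fy=4.2,interpolation=3)[:,:,::-1])
E
```

```text
time_s: 2.23
eef_pos: [468.7, 229.1, 74.2]
ee_rot: [0.705, -0.06, 0.704, 0.06]
force: [-0.2, 0.3, 1.0]
grip_width: 0.0
t 2.23 pos [468.7 229.1  74.2] dock [186.7   0.3  74.2] zyaw 9.8 tilt [ 0.002  0.001 -1.   ] F [-0.2  0.3  1. ] g 0.0 q [0.23 0.44 1.67 0.   1.03 0.06]
lin [0.007, -0.209, -0.0] rot [0.012, 0.004, -0.001]
```

View pics/s2.png

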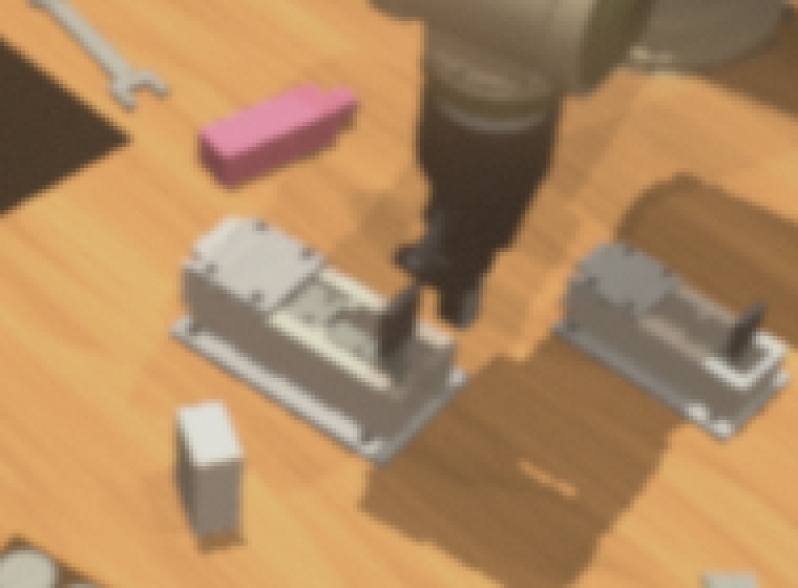

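The fingers are behind the tab with a gap (crop 455,310 against 400,320). I'll push in steps and watch the force.

```bash
python3 -m jog '[{"linear":[0,-0.04,0],"rotation":[0,0,0],"grip":0},{"linear":[0,-0.08,0],"rotation":[0,0,0],"grip":0},{"linear":[0,-0.1,0],"rotation":[0,0,0],"grip":0},{"linear":[0,-0.1,0],"rotation":[0,0,0],"grip":0}]'; python3 -c "
from h import *
st()"
python3 -m jog '[{"linear":[0,-0.02,0],"rotation":[0,0,0],"grip":0},{"linear":[0,-0.04,0],"rotation":[0,0,0],"grip":0},{"linear":[0,-0.06,0],"rotation":[0,0,0],"grip":0},{"linear":[0,-0.07,0],"rotation":[0,0,0],"grip":0},{"linear":[0,-0.07,0],"rotation":[0,0,0],"grip":0}]'; python3 -c "
from h import *
st()"
```

```text
time_s: 2.62
eef_pos: [475.1, 197.9, 75.5]
ee_rot: [0.706, -0.059, 0.703, 0.059]
force: [-0.5, -0.5, 0.0]
grip_width: -0.002
t 2.62 pos [475.1 197.9  75.5] dock [154.9  -0.9  75.5] zyaw 9.6 tilt [ 0.005  0.001 -1.   ] F [-0.5 -0.5  0. ] g -0.2 q [ 0.17  0.42  1.69  0.    1.02 -0.  ]
time_s: 3.03
eef_pos: [478.7, 176.5, 75.5]
ee_rot: [0.706, -0.059, 0.703, 0.059]
force: [0.4, 0.4, -0.1]
grip_width: 0.001
t 3.03 pos [478.7 176.5  75.5] dock [133.2  -1.   75.5] zyaw 9.6 tilt [ 0.005  0.001 -1.   ] F [ 0.4  0.4 -0.1] g 0.1 q [ 0.12  0.42  1.71  0.    1.01 -0.04]
```

Run:
```python
from h import *
from rig import capture
st()
p,d=capture("scene");cv2.imwrite("pics/s3.png",cv2.resize(p[150:290,280:470],None,fx=4.2,fy=4.2,interpolation=3)[:,:,::-1])
W=cloud("scene",d)
```

```text
t 3.03 pos [478.7 176.5  75.5] dock [133.2  -1.   75.5] zyaw 9.6 tilt [ 0.005  0.001 -1.   ] F [ 0.4  0.4 -0.1] g 0.1 q [ 0.12  0.42  1.71  0.    1.01 -0.04]
```

View pics/s3.png

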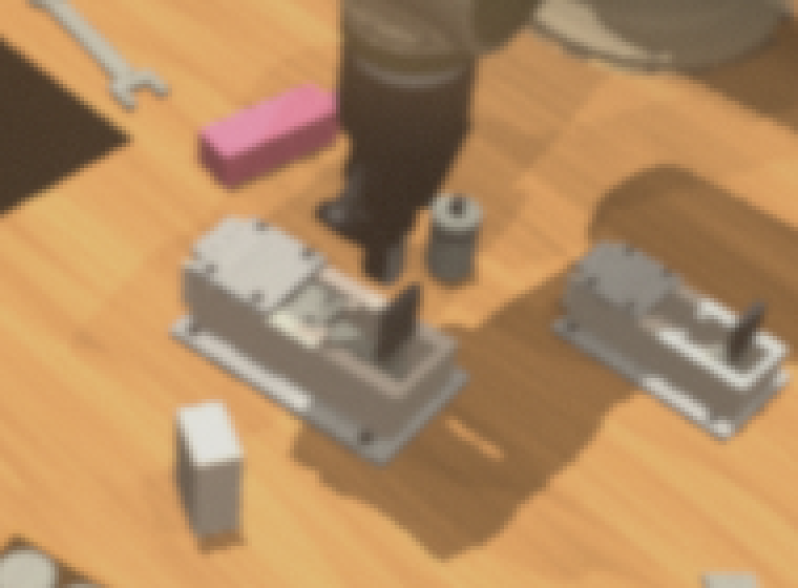

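The fingers passed beside the tab, on the robot's side (crop 385,270 against the tab at 400,320), so reported TCP and camera positions disagree. I'll measure that.

Run:
```python
from h import *
from rig import capture
st();s,p,R=state()
print("proj tcp scene",pix("scene",p),"top",pix("top",p))
for n in("scene","top"):
    im,d=capture(n);W=cloud(n,d)
    np.save(f"pics/{n}4.npy",im);np.save(f"pics/{n}4_d.npy",d)
    x,y=pix(n,p).astype(int); 
    h=90;c=im[max(0,y-h):y+h,x-120:x+120].copy();cv2.imwrite(f"pics/{n}4.png",cv2.drawMarker(cv2.resize(c,None,fx=3.3,fy=3.3,interpolation=3)[:,:,::-1].copy(),(int(120*3.3),int(min(h,y)*3.3)),(0,0,255),0,20))
    dark=(im.sum(2)<200)&(W[...,2]>60)&(W[...,2]<120)&(np.hypot(W[...,0]-480,W[...,1]-150)<120)
    q=W[dark];print(n,dark.sum());
    for lo in range(60,120,10):
        k=(q[:,2]>=lo)&(q[:,2]<lo+10)
        if k.sum()>3: print(lo,k.sum(),np.percentile(q[k,:2],[3,50,97],axis=0).round().tolist())
```

```text
t 3.08 pos [478.7 176.9  75.5] dock [133.6  -1.   75.5] zyaw 9.6 tilt [ 0.005  0.001 -1.   ] F [ 0.3 -0.8 -0. ] g 0.1 q [ 0.12  0.42  1.71  0.    1.01 -0.04]
proj tcp scene [369.18578188 223.71810069] top [270.38346211 207.20082576]
scene 53
60 12 [[469.0, 194.0], [482.0, 196.0], [491.0, 198.0]]
70 17 [[468.0, 193.0], [483.0, 197.0], [489.0, 199.0]]
80 13 [[470.0, 195.0], [479.0, 196.0], [488.0, 198.0]]
90 8 [[472.0, 196.0], [484.0, 198.0], [491.0, 200.0]]
top 3
```

View pics/scene4.png

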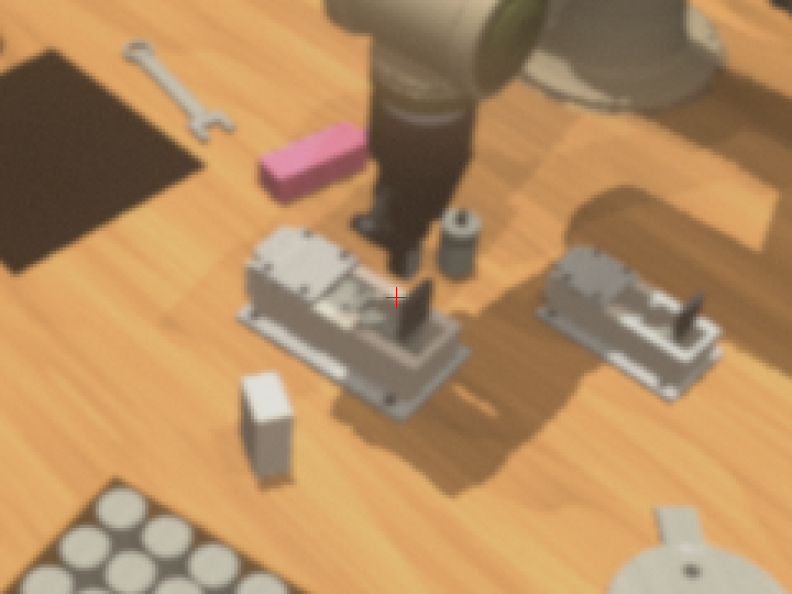

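View pics/top4.png

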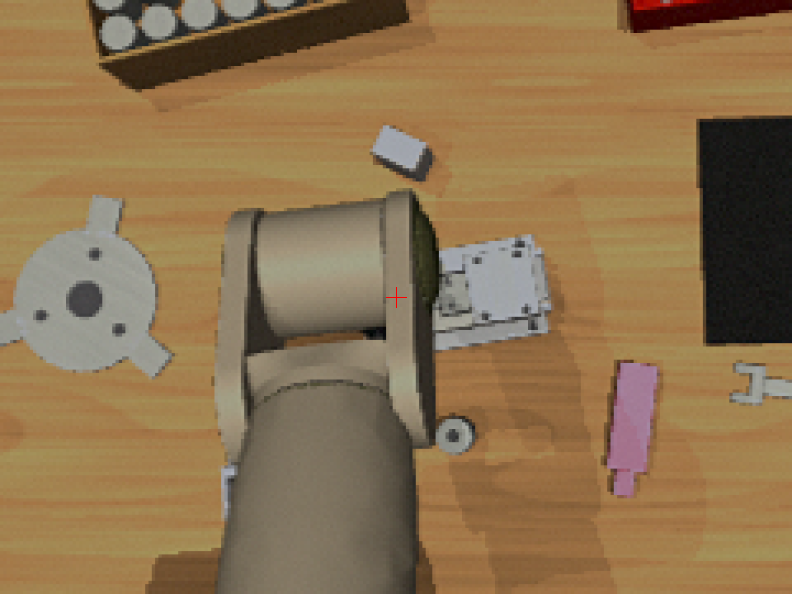

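Run:
```python
from h import *
im=np.load("pics/scene4.npy");W=cloud("scene",np.load("pics/scene4_d.npy"))
s,p,R=state();x,y=pix("scene",p).astype(int)
for v in range(y-40,y+8,3):
    print(v,[(u,*W[v,u].round().astype(int).tolist(),int(im[v,u].sum())) for u in range(x-4,x+13,4)])
```

```text
183 [(365, 515, 181, 238, 172), (369, 512, 191, 243, 169), (373, 509, 200, 247, 169), (377, 501, 205, 247, 168), (381, 496, 212, 248, 169)]
186 [(365, 513, 180, 227, 163), (369, 512, 191, 234, 162), (373, 507, 199, 237, 172), (377, 504, 209, 242, 169), (381, 496, 213, 241, 169)]
189 [(365, 512, 180, 217, 179), (369, 510, 191, 224, 163), (373, 500, 194, 220, 165), (377, 486, 194, 212, 159), (381, 466, 190, 198, 153)]
192 [(365, 514, 183, 212, 205), (369, 512, 194, 218, 165), (373, 494, 190, 205, 151), (377, 491, 200, 210, 156), (381, 469, 194, 192, 152)]
195 [(365, 520, 189, 210, 198), (369, 510, 193, 206, 155), (373, 494, 191, 195, 151), (377, 489, 200, 199, 151), (381, 467, 194, 182, 161)]
198 [(365, 518, 189, 199, 182), (369, 507, 191, 193, 148), (373, 494, 192, 187, 157), (377, 484, 196, 183, 150), (381, 456, 185, 159, 184)]
201 [(365, 520, 191, 191, 197), (369, 484, 172, 156, 151), (373, 491, 191, 174, 156), (377, 480, 195, 170, 155), (381, 331, 85, 0, 408)]
204 [(365, 529, 200, 194, 167), (369, 494, 182, 160, 161), (373, 491, 192, 165, 154), (377, 474, 190, 153, 222), (381, 340,
[... 391 characters left out ...]
), (381, 365, 119, -3, 317)]
216 [(365, 409, 98, -2, 454), (369, 490, 183, 116, 249), (373, 482, 189, 116, 293), (377, 381, 119, -4, 415), (381, 374, 128, -2, 385)]
219 [(365, 457, 142, 51, 570), (369, 411, 116, 1, 506), (373, 403, 124, 2, 410), (377, 465, 189, 93, 239), (381, 385, 138, 1, 413)]
222 [(365, 462, 148, 48, 459), (369, 455, 155, 49, 574), (373, 482, 191, 95, 277), (377, 471, 196, 92, 197), (381, 391, 144, -2, 428)]
225 [(365, 462, 148, 36, 313), (369, 459, 160, 44, 304), (373, 490, 200, 97, 197), (377, 470, 196, 80, 194), (381, 401, 154, 0, 452)]
228 [(365, 470, 157, 37, 365), (369, 458, 160, 32, 280), (373, 486, 197, 81, 187), (377, 466, 194, 65, 198), (381, 448, 193, 51, 456)]
```

By the scene depth the fingertips' lower edge is at z≈110, about 35 mm above the reported TCP (75), so they passed over the 96 mm tab. I'll back off, descend and re-measure the tip.

```bash
python3 -m jog '[{"linear":[0,0.1,0],"rotation":[0,0,0],"grip":0},{"linear":[0,0.2,0],"rotation":[0,0,0],"grip":0},{"linear":[0,0.21,0],"rotation":[0,0,0],"grip":0},{"linear":[0,0.21,0],"rotation":[0,0,0],"grip":0},{"linear":[0.03,0.21,0],"rotation":[0,0,0],"grip":0},{"linear":[0.06,0.21,0],"rotation":[0,0,0],"grip":0},{"linear":[0.08,0.21,0],"rotation":[0,0,0],"grip":0},{"linear":[0.08,0.21,0],"rotation":[0,0,0],"grip":0}]'
cat >> h.py <<'E'
def look(n,name,x0,y0,x1,y1):
    from rig import capture
    im,d=capture(n);f=min(800/(x1-x0),600/(y1-y0),5)
    cv2.imwrite(f"pics/{name}.png",cv2.resize(im[y0:y1,x0:x1],None,fx=f,fy=f,interpolation=3)[:,:,::-1])
    np.save(f"pics/{name}.npy",im);np.save(f"pics/{name}_d.npy",d);return im,cloud(n,d)
E
python3 - <<'E'
from h import *
st();s,p,R=state()
im,W=look("scene","s5",310,150,450,280)
x,y=pix("scene",p).astype(int);print(x,y)
for v in range(y-24,y+8,2):
    print(v,[(u,*W[v,u].round().astype(int).tolist(),int(im[v,u].sum())) for u in range(x-4,x+9,4)])
E
```

```text
time_s: 3.85
eef_pos: [467.4, 238.5, 49.6]
ee_rot: [0.705, -0.059, 0.704, 0.059]
force: [0.5, -0.8, 0.1]
grip_width: -0.004
t 3.85 pos [467.4 238.5  49.6] dock [1.962e+02 1.000e-01 4.960e+01] zyaw 9.6 tilt [ 0.001  0.    -1.   ] F [ 0.5 -0.8  0.1] g -0.4 q [ 0.25  0.48  1.68 -0.    0.98  0.08]
388 242
218 [(384, 515, 250, 177, 215), (388, 483, 237, 147, 149), (392, 490, 254, 164, 146), (396, 482, 259, 164, 152)]
220 [(384, 520, 255, 179, 195), (388, 479, 235, 136, 160), (392, 483, 250, 149, 149), (396, 478, 257, 152, 148)]
222 [(384, 521, 257, 174, 177), (388, 507, 258, 165, 177), (392, 474, 244, 133, 144), (396, 479, 259, 148, 157)]
224 [(384, 526, 261, 174, 170), (388, 508, 259, 161, 148), (392, 478, 248, 131, 147), (396, 468, 252, 128, 200)]
226 [(384, 524, 261, 166, 214), (388, 506, 258, 152, 147), (392, 487, 256, 136, 153), (396, 466, 252, 119, 264)]
228 [(384, 441, 197, 51, 452), (388, 504, 258, 142, 155), (392, 489, 258, 133, 169), (396, 461, 249, 106, 314)]
230 [(384, 445, 201, 48, 539), (388, 482, 242, 107, 150), (392, 474, 248, 108, 208), (396, 462, 251, 102, 350)]
232 [(38
[... 258 characters left out ...]
9, 346), (392, 470, 248, 83, 313), (396, 399, 209, 0, 414)]
238 [(384, 456, 214, 36, 302), (388, 428, 206, 10, 484), (392, 412, 207, -1, 422), (396, 406, 216, 3, 333)]
240 [(384, 457, 215, 30, 299), (388, 430, 208, 5, 528), (392, 416, 211, -2, 418), (396, 410, 219, 0, 283)]
242 [(384, 454, 214, 19, 302), (388, 437, 214, 8, 448), (392, 426, 219, 4, 331), (396, 414, 223, -2, 272)]
244 [(384, 450, 212, 7, 329), (388, 437, 215, 0, 346), (392, 426, 220, -3, 298), (396, 420, 229, 0, 309)]
246 [(384, 457, 218, 9, 322), (388, 443, 221, 1, 280), (392, 433, 226, -2, 320), (396, 424, 232, -3, 322)]
248 [(384, 455, 218, -1, 280), (388, 448, 225, 1, 262), (392, 439, 232, 0, 310), (396, 432, 240, 2, 323)]
```

View pics/s5.png

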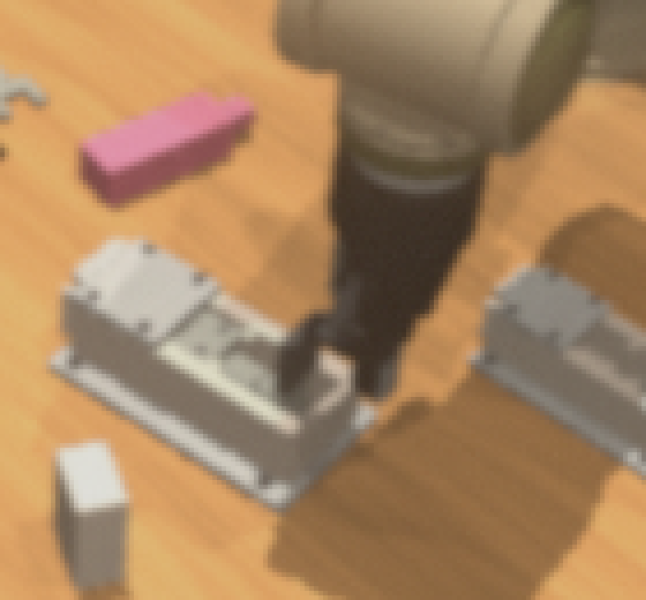

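The tip edge is at z≈82 with the TCP reporting 49.6, so the offset is again about +33 mm; x and y agree. I'll use tip z ≈ reported + 33, drop 9 mm more and push.

```bash
python3 -m jog '[{"linear":[0.03,0,0],"rotation":[0,0,0],"grip":0},{"linear":[0.03,-0.04,0],"rotation":[0,0,0],"grip":0},{"linear":[0.03,-0.08,0],"rotation":[0,0,0],"grip":0},{"linear":[0.03,-0.1,0],"rotation":[0,0,0],"grip":0},{"linear":[0.03,-0.12,0],"rotation":[0,0,0],"grip":0},{"linear":[0.03,-0.12,0],"rotation":[0,0,0],"grip":0}]'; python3 -c "
from h import *
st()"
python3 -m jog '[{"linear":[0,-0.02,0],"rotation":[0,0,0],"grip":0},{"linear":[0,-0.04,0],"rotation":[0,0,0],"grip":0},{"linear":[0,-0.04,0],"rotation":[0,0,0],"grip":0}]'; python3 -c "
from h import *
st()"
```

```text
time_s: 4.4
eef_pos: [474.1, 202.4, 41.7]
ee_rot: [0.706, -0.058, 0.704, 0.059]
force: [0.4, 3.5, -1.4]
grip_width: -0.002
t 4.4 pos [474.1 202.4  41.7] dock [159.4  -0.6  41.7] zyaw 9.5 tilt [ 0.003  0.001 -1.   ] F [ 0.4  3.5 -1.4] g -0.2 q [0.18 0.48 1.72 0.   0.94 0.01]
time_s: 4.65
eef_pos: [476.0, 190.4, 41.7]
ee_rot: [0.706, -0.057, 0.704, 0.059]
force: [-0.3, 3.9, -2.1]
grip_width: 0.001
t 4.65 pos [476.  190.4  41.7] dock [147.3  -0.6  41.7] zyaw 9.4 tilt [ 0.003  0.002 -1.   ] F [-0.3  3.9 -2.1] g 0.1 q [ 0.15  0.47  1.73  0.    0.94 -0.01]
```

Contact: 3.5–3.9 N of spring force. Continuing.

```bash
python3 -m jog '[{"linear":[0,-0.02,0],"rotation":[0,0,0],"grip":0},{"linear":[0,-0.04,0],"rotation":[0,0,0],"grip":0},{"linear":[0,-0.06,0],"rotation":[0,0,0],"grip":0},{"linear":[0,-0.065,0],"rotation":[0,0,0],"grip":0},{"linear":[0,-0.065,0],"rotation":[0,0,0],"grip":0}]'; python3 -c "
from h import *
st()"
python3 -m jog '[{"linear":[0,-0.01,0],"rotation":[0,0,0],"grip":0},{"linear":[0,-0.018,0],"rotation":[0,0,0],"grip":0},{"linear":[0,-0.018,0],"rotation":[0,0,0],"grip":0}]'; python3 -c "
from h import *
st()
look('scene','s6',300,150,440,280)"
```

```text
time_s: 5.07
eef_pos: [479.1, 171.8, 41.7]
ee_rot: [0.706, -0.057, 0.704, 0.059]
force: [-0.5, 6.7, -2.7]
grip_width: 0.006
t 5.07 pos [479.1 171.8  41.7] dock [128.5  -0.6  41.7] zyaw 9.4 tilt [ 0.003  0.003 -1.   ] F [-0.5  6.7 -2.7] g 0.5 q [ 0.11  0.46  1.74  0.    0.94 -0.05]
time_s: 5.32
eef_pos: [479.9, 167.4, 41.8]
ee_rot: [0.706, -0.056, 0.704, 0.06]
force: [-0.7, 6.6, -1.6]
grip_width: 0.002
t 5.32 pos [479.9 167.4  41.8] dock [124.   -0.6  41.8] zyaw 9.4 tilt [ 0.003  0.005 -1.   ] F [-0.7  6.6 -1.6] g 0.2 q [ 0.1   0.46  1.74  0.01  0.93 -0.07]
```

View pics/s6.png

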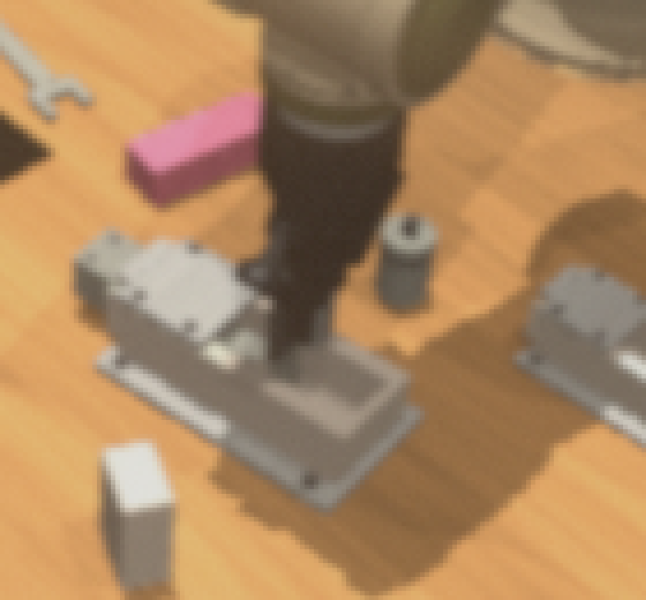

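The cartridge is now sticking out of the mouth (crop 100,270). The force has not yet shown a hard end, so I'm pushing on in small steps.

```bash
python3 -m jog '[{"linear":[0,-0.008,0],"rotation":[0,0,0],"grip":0},{"linear":[0,-0.012,0],"rotation":[0,0,0],"grip":0}]'; python3 -c "
from h import *
st()"
python3 -m jog '[{"linear":[0,-0.008,0],"rotation":[0,0,0],"grip":0},{"linear":[0,-0.012,0],"rotation":[0,0,0],"grip":0}]'; python3 -c "
from h import *
st()"
```

```text
time_s: 5.53
eef_pos: [480.1, 166.3, 41.8]
ee_rot: [0.706, -0.055, 0.703, 0.061]
force: [-1.4, 24.0, -1.1]
grip_width: -0.001
t 5.53 pos [480.1 166.3  41.8] dock [122.9  -0.7  41.8] zyaw 9.4 tilt [ 0.003  0.009 -1.   ] F [-1.4 24.  -1.1] g -0.1 q [ 0.1   0.46  1.74  0.01  0.93 -0.07]
time_s: 5.7
eef_pos: [480.1, 166.4, 41.9]
ee_rot: [0.706, -0.052, 0.703, 0.063]
force: [-2.7, 32.9, -2.1]
grip_width: 0.004
t 5.7 pos [480.1 166.4  41.9] dock [123.   -0.7  41.9] zyaw 9.3 tilt [ 0.003  0.015 -1.   ] F [-2.7 32.9 -2.1] g 0.3 q [ 0.09  0.46  1.74  0.02  0.93 -0.08]
```

Hard end: 24–33 N, no further motion, about 40 mm of travel. Now I'll lift straight off so the slide can snap back.

```bash
python3 -m jog '[{"linear":[-0.1,0,0],"rotation":[0,0,0],"grip":0},{"linear":[-0.25,0,0],"rotation":[0,0,0],"grip":0},{"linear":[-0.4,0,0],"rotation":[0,0,0],"grip":20},{"linear":[-0.4,0,0],"rotation":[0,0,0],"grip":85},{"linear":[-0.4,-0.3,0],"rotation":[0,0,0],"grip":85},{"linear":[-0.4,-0.5,0],"rotation":[0,0,0],"grip":85},{"linear":[-0.4,-0.52,0],"rotation":[0,0,0],"grip":85},{"linear":[-0.4,-0.52,0],"rotation":[0,0,0],"grip":85},{"linear":[-0.4,-0.52,0],"rotation":[0,0,0],"grip":85},{"linear":[-0.4,-0.52,0],"rotation":[0,0,0],"grip":85}]'; python3 -c "
from h import *
st()
look('scene','s7',260,130,440,265)
look('top','t7',230,160,390,280)"
```

```text
time_s: 6.53
eef_pos: [505.1, 9.5, 159.6]
ee_rot: [0.706, -0.051, 0.703, 0.062]
force: [0.9, 0.6, -0.2]
grip_width: 0.995
t 6.53 pos [505.1   9.5 159.6] dock [-35.9   0.2 159.6] zyaw 9.2 tilt [ 0.003  0.015 -1.   ] F [ 0.9  0.6 -0.2] g 85.0 q [-0.22  0.3   1.62  0.02  1.22 -0.39]
```

View pics/s7.png

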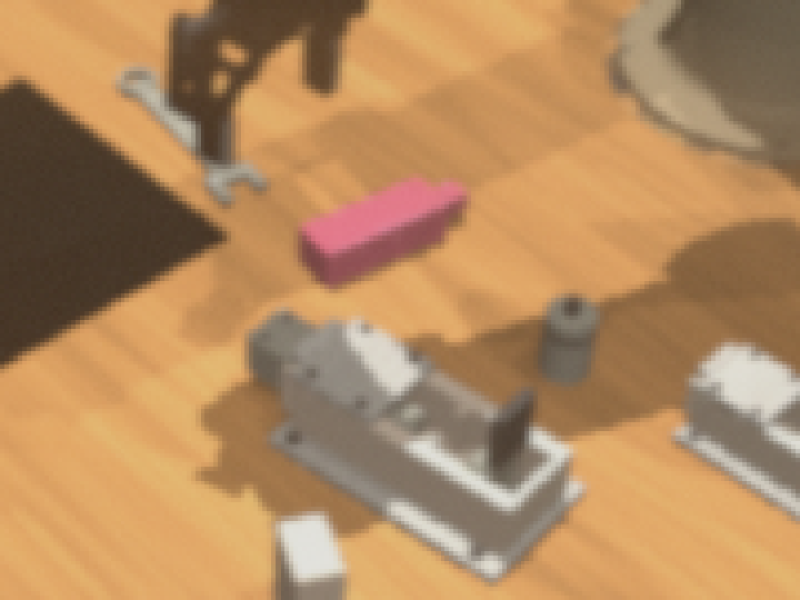

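View pics/t7.png

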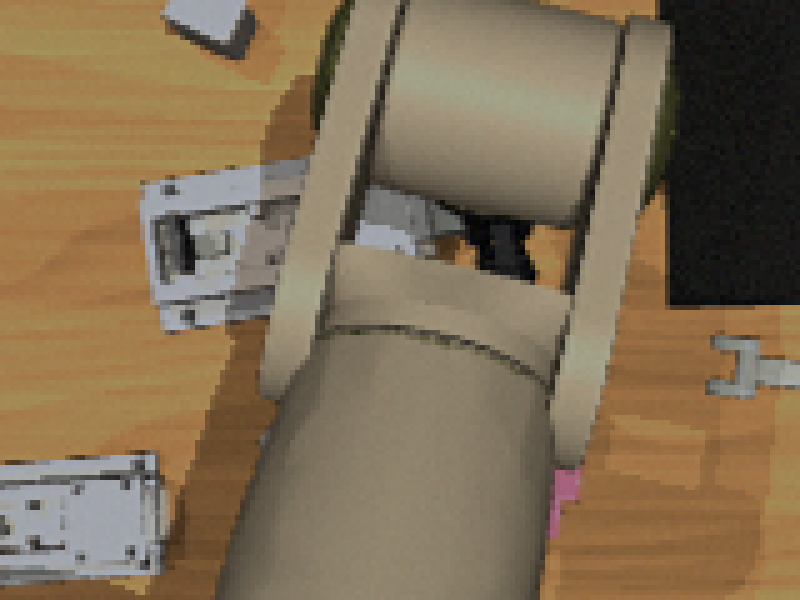

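The ejector is back at rest (tab crop 512,435), and the cartridge's plain end stands out of the mouth (crop 275,345). I'll measure it and the open fingertips.

Run:
```python
from h import *
im=np.load("pics/s7.npy");W=cloud("scene",np.load("pics/s7_d.npy"))
L=np.stack([(W[...,:2]-M)@UX,(W[...,:2]-M)@UY],-1);z=W[...,2]
m=(L[...,0]>-60)&(L[...,0]<-6)&(abs(L[...,1])<30)&(z>38)&(z<54)
print(m.sum(),np.percentile(L[m],[1,5,50,95,99],axis=0).round(1).tolist(),np.median(z[m]))
m=(L[...,0]>-60)&(L[...,0]<-6)&(abs(L[...,1])<30)&(z>18)&(z<42)
print('side',m.sum(),np.percentile(L[m],[2,50,98],axis=0).round(1).tolist())
t=(L[...,0]>-90)&(L[...,0]<10)&(abs(L[...,1])<75)&(z>100)&(z<260)&(im.sum(2)<330)
for lo in range(100,260,10):
    k=t&(z>=lo)&(z<lo+10)
    if k.sum()>2: print(lo,k.sum(),np.percentile(L[k],[3,50,97],axis=0).round().tolist())
```

```text
111 [[-36.9, -18.7], [-35.4, -17.3], [-20.7, -2.1], [-7.9, 17.1], [-7.0, 19.1]] 45.43644611612376
side 48 [[-35.1, -19.4], [-22.3, -16.6], [-7.2, -12.1]]
200 16 [[-45.0, -47.0], [-34.0, 44.0], [-27.0, 47.0]]
210 41 [[-47.0, -55.0], [-32.0, 43.0], [-24.0, 46.0]]
220 53 [[-44.0, -56.0], [-31.0, -47.0], [-23.0, 47.0]]
230 46 [[-44.0, -57.0], [-30.0, -2.0], [-25.0, 47.0]]
240 35 [[-42.0, -57.0], [-27.0, 44.0], [-22.0, 63.0]]
250 102 [[-44.0, -73.0], [-27.0, -47.0], [-23.0, 68.0]]
```

Run:
```python
from h import *
go(D(-21,0,30),9.4)
```

```text
lin [0.433, 0.037, -0.002] rot [-0.002, 0.01, -0.029]
```

```bash
python3 -m jog '[{"linear":[0,0.04,0],"rotation":[0,0.01,-0.029],"grip":85},{"linear":[0.12,0.04,0],"rotation":[0,0.01,-0.029],"grip":85},{"linear":[0.24,0.04,0],"rotation":[0,0.01,-0.029],"grip":85},{"linear":[0.36,0.04,0],"rotation":[0,0.01,-0.029],"grip":85},{"linear":[0.433,0.04,0],"rotation":[0,0.01,-0.029],"grip":85},{"linear":[0.433,0.04,0],"rotation":[0,0.01,-0.029],"grip":85}]'
python3 - <<'E'
from h import *
st()
im,W=look('scene','s8',260,130,440,265)
L=np.stack([(W[...,:2]-M)@UX,(W[...,:2]-M)@UY],-1);z=W[...,2]
t=(L[...,0]>-60)&(L[...,0]<25)&(abs(L[...,1])<75)&(abs(L[...,1])>34)&(z>25)&(z<260)&(im.sum(2)<330)
for lo in range(25,160,5):
    k=t&(z>=lo)&(z<lo+5)
    if k.sum()>2: print(lo,k.sum(),np.percentile(L[k],[3,50,97],axis=0).round().tolist())
go(D(-21,0,-5),9.4)
E
```

```text
time_s: 7.13
eef_pos: [500.4, 26.9, 26.2]
ee_rot: [0.702, -0.058, 0.707, 0.059]
force: [-0.2, 0.5, -0.4]
grip_width: 0.994
t 7.13 pos [500.4  26.9  26.2] dock [-18.    2.1  26.2] zyaw 9.5 tilt [-0.008  0.001 -1.   ] F [-0.2  0.5 -0.4] g 84.9 q [-0.18  0.48  1.76  0.    0.91 -0.35]
70 14 [[-25.0, -47.0], [-12.0, 45.0], [-7.0, 47.0]]
75 20 [[-24.0, -52.0], [-11.0, 1.0], [-4.0, 53.0]]
80 21 [[-26.0, -52.0], [-12.0, 45.0], [-5.0, 59.0]]
85 18 [[-26.0, -54.0], [-17.0, -46.0], [-4.0, 47.0]]
90 25 [[-25.0, -53.0], [-11.0, 44.0], [-5.0, 48.0]]
95 18 [[-26.0, -55.0], [-12.0, 2.0], [-5.0, 49.0]]
100 17 [[-26.0, -53.0], [-10.0, 44.0], [-5.0, 48.0]]
105 18 [[-24.0, -49.0], [-9.0, 44.0], [-4.0, 49.0]]
110 14 [[-20.0, -61.0], [-7.0, 3.0], [-5.0, 54.0]]
115 26 [[-28.0, -71.0], [-8.0, -49.0], [-4.0, 63.0]]
120 53 [[-25.0, -73.0], [-13.0, -38.0], [-3.0, 70.0]]
125 41 [[-26.0, -72.0], [-10.0, -61.0], [-4.0, 70.0]]
130 39 [[-25.0, -71.0], [-6.0, -39.0], [0.0, 68.0]]
135 29 [[-22.0, -71.0], [-6.0, -35.0], [1.0, 72.0]]
140 28 [[-27.0, -71.0], [-8.0, -67.0], [-1.0, 72.0]]
145 21 [[-25.0, -70.0], [-8.0, -65.0], [-4.0, 63.0]]
150 16 [[-27.0, -71.0], [-13.0, -67.0], [-4.0, 68.0]]
155 26 [[-25.0, -69.0], [-7.0, -63.0], [-3.0, 68.0]]
lin [0.113, -0.008, 0.002] rot [0.002, -0.007, -0.003]
```

View pics/s8.png

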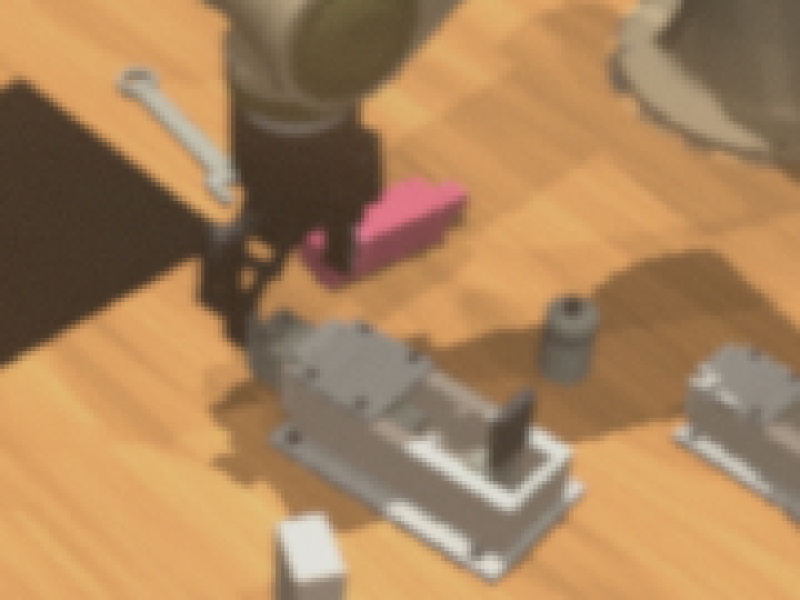

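The open tips are at z≈71 with the TCP reporting 26, an offset of 45. The fingers straddle the cartridge end (crop 240,330 and 340,260). Lowering to tip z≈24.

```bash
python3 -m jog '[{"linear":[0.06,-0.01,0.003],"rotation":[0,-0.007,0],"grip":85},{"linear":[0.1,-0.01,0.003],"rotation":[0,-0.007,0],"grip":85},{"linear":[0.13,-0.01,0.003],"rotation":[0,-0.007,0],"grip":85},{"linear":[0.155,-0.01,0.003],"rotation":[0,-0.007,0],"grip":85},{"linear":[0.155,-0.01,0.003],"rotation":[0,-0.007,0],"grip":85}]'; python3 -c "
from h import *
st();look('scene','s9',260,130,440,265)"
```

```text
time_s: 7.6
eef_pos: [503.4, 24.0, -17.7]
ee_rot: [0.705, -0.058, 0.705, 0.059]
force: [-0.3, -0.6, 0.0]
grip_width: 0.993
t 7.6 pos [503.4  24.  -17.7] dock [-21.3  -0.4 -17.7] zyaw 9.5 tilt [-0.     0.001 -1.   ] F [-0.3 -0.6  0. ] g 84.8 q [-0.19  0.56  1.78  0.    0.8  -0.35]
```

View pics/s9.png

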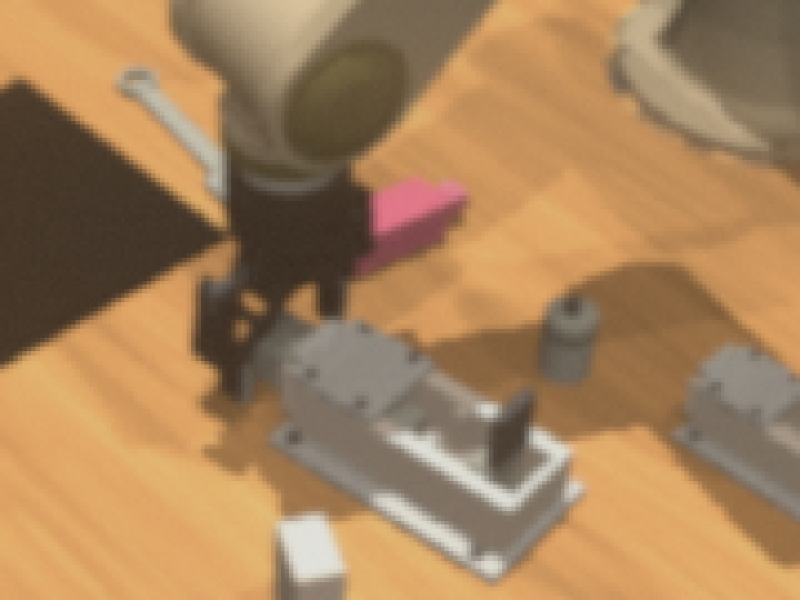

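The fingers straddle the cartridge sides at half height. Closing at 100 N.

```bash
python3 -m jog '[{"linear":[0,0,0],"rotation":[0,0,0],"grip":60},{"linear":[0,0,0],"rotation":[0,0,0],"grip":40},{"linear":[0,0,0],"rotation":[0,0,0],"grip":25},{"linear":[0,0,0],"rotation":[0,0,0],"grip":20},{"linear":[0,0,0],"rotation":[0,0,0],"grip":20},{"linear":[0,0,0],"rotation":[0,0,0],"grip":20}]' 100; python3 -c "
from h import *
st()"
```

```text
time_s: 8.15
eef_pos: [503.9, 23.9, -16.5]
ee_rot: [0.705, -0.058, 0.704, 0.059]
force: [-1.4, 1.3, 5.6]
grip_width: 0.402
t 8.15 pos [503.9  23.9 -16.5] dock [-21.5  -0.9 -16.5] zyaw 9.5 tilt [ 0.001  0.001 -1.   ] F [-1.4  1.3  5.6] g 34.3 q [-0.19  0.56  1.78  0.    0.8  -0.35]
```

Gripped at 34 mm. I'm pulling straight out 115 mm.

```bash
python3 -m jog '[{"linear":[-0.004,-0.03,0],"rotation":[0,0,0],"grip":20},{"linear":[-0.004,-0.08,0],"rotation":[0,0,0],"grip":20},{"linear":[-0.004,-0.14,0],"rotation":[0,0,0],"grip":20},{"linear":[-0.004,-0.2,0],"rotation":[0,0,0],"grip":20},{"linear":[-0.004,-0.26,0],"rotation":[0,0,0],"grip":20},{"linear":[-0.004,-0.32,0],"rotation":[0,0,0],"grip":20},{"linear":[-0.004,-0.38,0],"rotation":[0,0,0],"grip":20},{"linear":[-0.004,-0.38,0],"rotation":[0,0,0],"grip":20},{"linear":[-0.004,-0.38,0],"rotation":[0,0,0],"grip":20}]'; python3 -c "
from h import *
st();look('scene','s10',220,110,440,265)"
```

```text
time_s: 8.9
eef_pos: [522.3, -89.5, -15.8]
ee_rot: [0.705, -0.057, 0.705, 0.058]
force: [-0.2, 0.7, -3.6]
grip_width: 0.408
t 8.9 pos [522.3 -89.5 -15.8] dock [-136.4   -0.6  -15.8] zyaw 9.4 tilt [ 0.     0.001 -1.   ] F [-0.2  0.7 -3.6] g 34.9 q [-0.39  0.6   1.7   0.    0.84 -0.56]
```

View pics/s10.png

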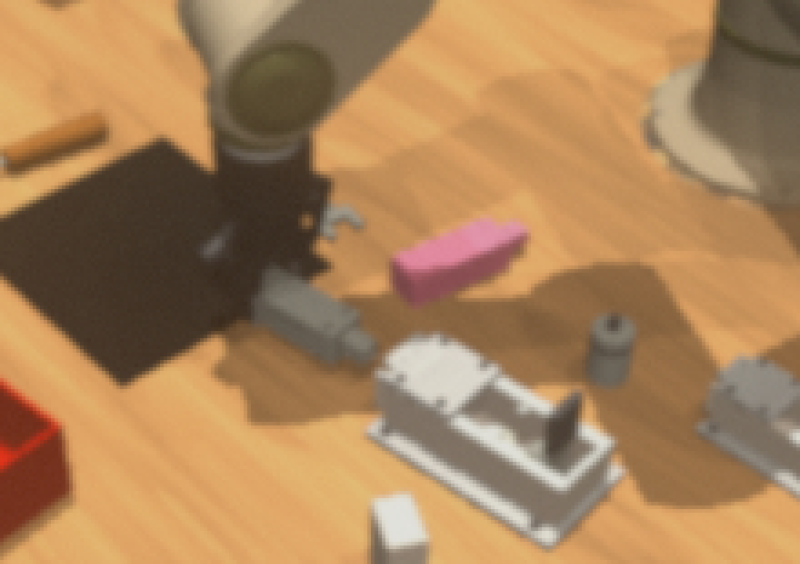

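The cartridge is fully out and level (crop 310,315). Lifting, then turning 90° and carrying it to the mat.

```bash
python3 -m jog '[{"linear":[0,-0.08,0],"rotation":[0,0,0],"grip":20},{"linear":[-0.05,-0.12,0],"rotation":[0,0,0],"grip":20},{"linear":[-0.15,-0.15,0],"rotation":[0,0,0],"grip":20},{"linear":[-0.25,-0.15,0],"rotation":[0,0,0],"grip":20},{"linear":[-0.25,-0.15,0],"rotation":[-0.25,0,0],"grip":20},{"linear":[-0.25,-0.15,0],"rotation":[-0.5,0,0],"grip":20},{"linear":[-0.25,-0.15,0],"rotation":[-0.75,0,0],"grip":20},{"linear":[-0.25,-0.15,0],"rotation":[-1,0,0],"grip":20},{"linear":[-0.25,-0.15,0],"rotation":[-1,0,0],"grip":20}]'
python3 -m jog '[{"linear":[0,0,0],"rotation":[-0.25,0,0],"grip":20},{"linear":[0,0,0],"rotation":[-0.5,0,0],"grip":20},{"linear":[0,0,0],"rotation":[-0.75,0,0],"grip":20},{"linear":[0,0,0],"rotation":[-1,0,0],"grip":20},{"linear":[0,0,0],"rotation":[-1,0,0],"grip":20}]'
python3 -c "
from h import *
st();go([586,-219,60],99.4)"
```

```text
time_s: 9.7
eef_pos: [529.3, -132.4, 59.0]
ee_rot: [0.668, -0.232, 0.668, 0.233]
force: [-1.7, 0.4, -4.0]
grip_width: 0.407
time_s: 10.12
eef_pos: [529.1, -131.8, 58.7]
ee_rot: [0.589, -0.39, 0.589, 0.392]
force: [-1.3, -0.8, -3.8]
grip_width: 0.41
t 10.12 pos [ 529.1 -131.8   58.7] dock [-179.2   -0.3   58.7] zyaw 67.1 tilt [-0.001  0.002 -1.   ] F [-1.3 -0.8 -3.8] g 35.1 q [-0.46  0.51  1.61  0.    1.03 -1.63]
lin [-0.005, -0.288, -0.194] rot [-1.127, 0.004, -0.003]
```

```bash
python3 -m jog '[{"linear":[0,-0.07,-0.05],"rotation":[-0.25,0,0],"grip":20},{"linear":[0,-0.14,-0.1],"rotation":[-0.5,0,0],"grip":20},{"linear":[0,-0.21,-0.15],"rotation":[-0.75,0,0],"grip":20},{"linear":[0,-0.288,-0.194],"rotation":[-1,0,0],"grip":20},{"linear":[0,-0.288,-0.194],"rotation":[-1,0,0],"grip":20},{"linear":[0,-0.288,-0.194],"rotation":[-1,0,0],"grip":20}]'
python3 - <<'E'
from h import *
st();go([586,-219,-25],99.4)
im,W=look('scene','s11',180,100,380,240)
z=W[...,2];m=(W[...,0]>470)&(W[...,0]<640)&(W[...,1]<-180)&(W[...,1]>-280)&(z>60)&(z<140)
k=m&(im.min(2)>70)&(W[...,0]<565);print(k.sum(),np.percentile(W[k],[2,50,98],axis=0).round(1).tolist())
E
```

```text
time_s: 10.62
eef_pos: [586.1, -219.3, 57.8]
ee_rot: [0.476, -0.522, 0.476, 0.524]
force: [-0.7, -0.6, -3.9]
grip_width: 0.407
t 10.62 pos [ 586.1 -219.3   57.8] dock [-274.9  -42.3   57.8] zyaw 95.4 tilt [-0.002  0.003 -1.   ] F [-0.7 -0.6 -3.9] g 34.7 q [-0.55  0.67  1.34  0.    1.14 -2.21]
lin [0.276, -0.0, 0.0] rot [-0.14, 0.006, -0.003]
129 [[480.2, -237.3, 95.7], [508.3, -218.6, 114.5], [531.7, -204.6, 123.3]]
```

View pics/s11.png

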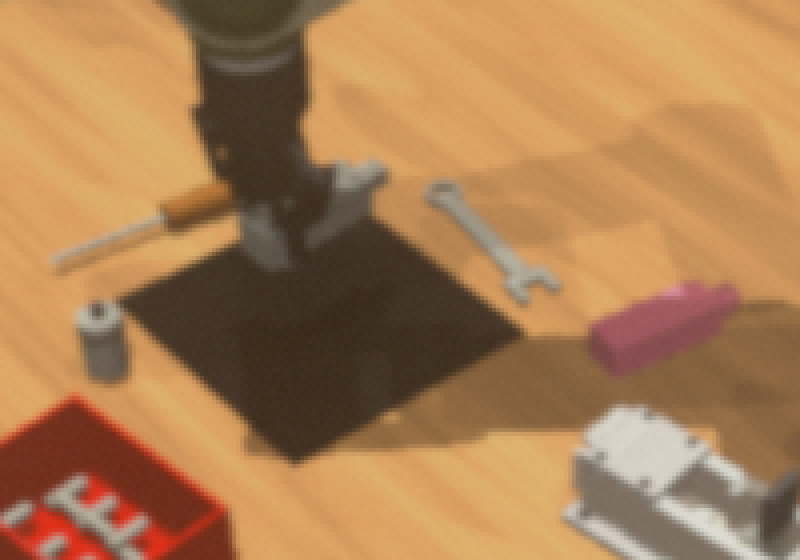

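The cartridge is held level over the mat (crop 310,205), with its underside at about TCP + 30.5. Lowering to the mat.

```bash
python3 -m jog '[{"linear":[0.1,0,0],"rotation":[-0.14,0.006,-0.003],"grip":20},{"linear":[0.18,0,0],"rotation":[-0.14,0.006,-0.003],"grip":20},{"linear":[0.24,0,0],"rotation":[-0.14,0.006,-0.003],"grip":20},{"linear":[0.265,0,0],"rotation":[-0.14,0.006,-0.003],"grip":20},{"linear":[0.275,0,0],"rotation":[-0.14,0.006,-0.003],"grip":20},{"linear":[0.28,0,0],"rotation":[-0.14,0.006,-0.003],"grip":20}]'
python3 -c "
from h import *
st()"
```

```text
time_s: 11.17
eef_pos: [585.7, -217.8, -25.6]
ee_rot: [0.458, -0.539, 0.457, 0.539]
force: [-0.1, 0.2, -3.8]
grip_width: 0.406
t 11.17 pos [ 585.7 -217.8  -25.6] dock [-273.4  -42.1  -25.6] zyaw 99.4 tilt [ 0.  0. -1.] F [-0.1  0.2 -3.8] g 34.7 q [-0.54  0.77  1.39  0.    0.98 -2.28]
```

```bash
python3 -m jog '[{"linear":[0.007,0,0],"rotation":[0,0,0],"grip":20},{"linear":[0.007,0,0],"rotation":[0,0,0],"grip":20}]'
python3 -m jog '[{"linear":[0.005,0,0],"rotation":[0,0,0],"grip":20},{"linear":[0.007,0,0],"rotation":[0,0,0],"grip":20}]'
```

```text
time_s: 11.33
eef_pos: [586.2, -217.9, -26.8]
ee_rot: [-0.458, 0.54, -0.457, -0.539]
force: [0.2, 0.3, -3.4]
grip_width: 0.411
time_s: 11.5
eef_pos: [586.7, -218.2, -27.1]
ee_rot: [-0.458, 0.54, -0.457, -0.538]
force: [-5.8, 2.3, 11.8]
grip_width: 0.411
```

Contact felt (+12 N). Opening and lifting.

```bash
python3 -m jog '[{"linear":[-0.002,0,0],"rotation":[0,0,0],"grip":60},{"linear":[-0.002,0,0],"rotation":[0,0,0],"grip":85},{"linear":[-0.002,0,0],"rotation":[0,0,0],"grip":85},{"linear":[-0.002,0,0],"rotation":[0,0,0],"grip":85},{"linear":[-0.1,0,0],"rotation":[0,0,0],"grip":85},{"linear":[-0.2,0,0],"rotation":[0,0,0],"grip":85},{"linear":[-0.33,0,0],"rotation":[0,0,0],"grip":85},{"linear":[-0.33,0,0],"rotation":[0.25,0,0],"grip":85},{"linear":[-0.33,0,0],"rotation":[0.5,0,0],"grip":85},{"linear":[-0.33,0,0],"rotation":[1,0,0],"grip":85},{"linear":[-0.33,0,0],"rotation":[1,0,0],"grip":85}]'
python3 -m jog '[{"linear":[0,0,0],"rotation":[1,0,0],"grip":85},{"linear":[0,0,0],"rotation":[1,0,0],"grip":85},{"linear":[0,0,0],"rotation":[1,0,0],"grip":85},{"linear":[0,0,0],"rotation":[1,0,0],"grip":85}]'
python3 -m jog '[{"linear":[0,0,0],"rotation":[1,0,0],"grip":85},{"linear":[0,0,0],"rotation":[1,0,0],"grip":85},{"linear":[0,0,0],"rotation":[1,0,0],"grip":85},{"linear":[0,0,0],"rotation":[1,0,0],"grip":85}]'
python3 -m jog '[{"linear":[0,0,0],"rotation":[1,0,0],"grip":85},{"linear":[0,0,0],"rotation":[1,0,0],"grip":85},{"linear":[0,0,0],"rotation":[1,0,0],"grip":85},{"linear":[0,0,0],"rotation":[1,0,0],"grip":85}]'
python3 - <<'E'
from h import *
st()
im,W=look('scene','s12',180,100,380,240)
z=W[...,2];m=(W[...,0]>455)&(W[...,0]<650)&(W[...,1]<-150)&(W[...,1]>-290)&(z>29)&(z<42)
print(m.sum());r=cv2.minAreaRect(W[m][:,:2].astype(np.float32));print(r)
E
```

```text
time_s: 12.42
eef_pos: [586.4, -218.1, 72.1]
ee_rot: [0.579, -0.408, 0.577, 0.406]
force: [0.1, 0.5, -0.5]
grip_width: 0.992
time_s: 12.75
eef_pos: [586.4, -218.1, 72.0]
ee_rot: [0.662, -0.252, 0.66, 0.251]
force: [-0.3, -0.7, -0.3]
grip_width: 0.998
time_s: 13.08
eef_pos: [586.4, -218.1, 72.0]
ee_rot: [0.704, -0.081, 0.702, 0.08]
force: [0.7, -1.0, -1.1]
grip_width: 0.99
time_s: 13.42
eef_pos: [586.4, -218.1, 71.9]
ee_rot: [0.702, 0.096, 0.699, -0.096]
force: [0.5, -0.3, -0.7]
grip_width: 0.993
t 13.42 pos [ 586.4 -218.1   71.9] dock [-273.7  -42.8   71.9] zyaw -15.6 tilt [ 0.003 -0.001 -1.   ] F [ 0.5 -0.3 -0.7] g 84.8 q [-0.54  0.65  1.33  0.    1.16 -0.27]
289
((548.4215087890625, -221.98207092285156), (112.83619689941406, 40.0552978515625), 10.591354370117188)
```

View pics/s12.png

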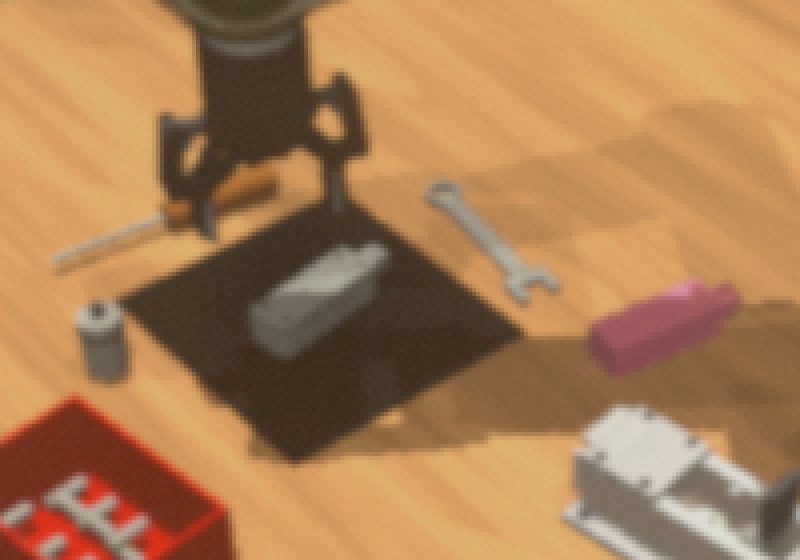

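The cartridge lies upright on the mat with its bolt towards the robot (crop 320,295; bolt 375,255). I'll finish turning the gripper and move over the bolt end of the housing.

```bash
python3 -m jog '[{"linear":[0,0,0],"rotation":[1,0,0],"grip":85},{"linear":[0,0,0],"rotation":[1,0,0],"grip":85},{"linear":[0,0,0],"rotation":[1,0,0],"grip":85},{"linear":[0,0,0],"rotation":[1,0,0],"grip":85}]'
python3 -m jog '[{"linear":[0,0,0],"rotation":[1,0,0],"grip":85},{"linear":[0,0,0],"rotation":[1,0,0],"grip":85},{"linear":[0,0,0],"rotation":[1,0,0],"grip":85},{"linear":[0,0,0],"rotation":[1,0,0],"grip":85}]'
python3 - <<'E'
from h import *
st();go([515,-229,72],-80.6)
E
```

```text
time_s: 13.8
eef_pos: [586.4, -218.1, 71.8]
ee_rot: [0.657, 0.265, 0.654, -0.265]
force: [-0.2, 0.3, -0.2]
grip_width: 0.997
time_s: 14.13
eef_pos: [586.4, -218.1, 71.8]
ee_rot: [0.571, 0.419, 0.568, -0.419]
force: [0.1, -0.1, -0.8]
grip_width: 0.996
t 14.13 pos [ 586.4 -218.1   71.8] dock [-273.8  -42.8   71.8] zyaw -72.7 tilt [ 0.003 -0.001 -1.   ] F [ 0.1 -0.1 -0.8] g 85.0 q [-0.54  0.65  1.33  0.    1.16  0.73]
lin [-0.001, -0.238, -0.036] rot [0.275, 0.004, -0.005]
```

```bash
python3 -m jog '[{"linear":[0,-0.238,-0.036],"rotation":[0.275,0.004,-0.005],"grip":85},{"linear":[0,-0.238,-0.036],"rotation":[0.275,0.004,-0.005],"grip":85},{"linear":[0,-0.238,-0.036],"rotation":[0.275,0.004,-0.005],"grip":85},{"linear":[0,-0.238,-0.036],"rotation":[0.275,0.004,-0.005],"grip":85},{"linear":[0,-0.238,-0.036],"rotation":[0.275,0.004,-0.005],"grip":85}]'
python3 - <<'E'
from h import *
st()
im,W=look('scene','s13',180,100,380,240)
z=W[...,2];m=(W[...,0]>455)&(W[...,0]<650)&(W[...,1]<-150)&(W[...,1]>-290)&(z>31)&(z<41)
r=cv2.minAreaRect(W[m][:,:2].astype(np.float32));print(m.sum(),r)
a=np.radians(9.4);u=np.array([np.cos(a),np.sin(a)]);v=np.array([-u[1],u[0]])
q=W[m][:,:2]-[550,-223];print(np.percentile(q@u,[1,50,99]).round(1),np.percentile(q@v,[1,50,99]).round(1))
E
```

```text
time_s: 14.55
eef_pos: [515.8, -229.3, 72.1]
ee_rot: [0.54, 0.457, 0.539, -0.457]
force: [0.1, -0.4, 0.5]
grip_width: 0.994
t 14.55 pos [ 515.8 -229.3   72.1] dock [-273.2   28.7   72.1] zyaw -80.5 tilt [ 0.001 -0.001 -1.   ] F [ 0.1 -0.4  0.5] g 84.9 q [-0.63  0.53  1.54  0.    1.07  0.78]
264 ((549.30224609375, -223.0247039794922), (110.95906829833984, 41.67066955566406), 12.260579109191895)
[-45.6   4.1  53.9] [-17.4   2.3  19.9]
```

View pics/s13.png

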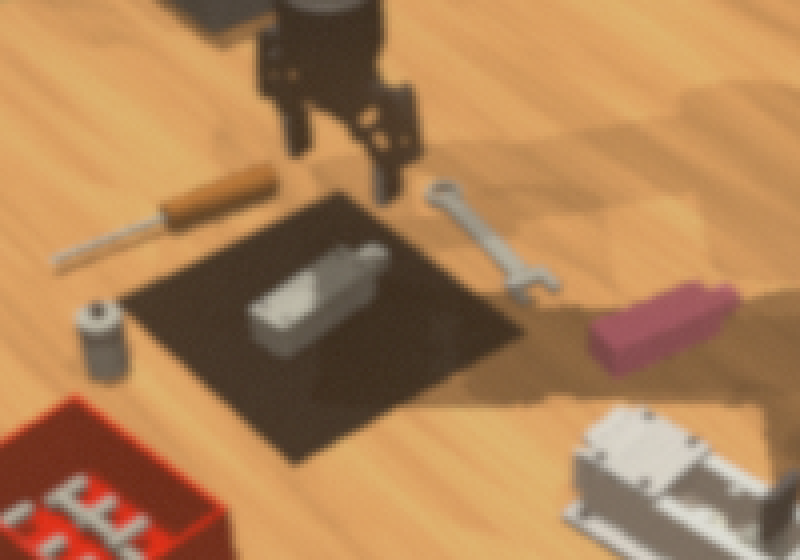

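```bash
python3 -m jog '[{"linear":[0.1,0.01,0],"rotation":[0,0,0],"grip":85},{"linear":[0.2,0.01,0],"rotation":[0,0,0],"grip":85},{"linear":[0.28,0.01,0],"rotation":[0,0,0],"grip":85},{"linear":[0.32,0.01,0],"rotation":[0,0,0],"grip":85},{"linear":[0.33,0.01,0],"rotation":[0,0,0],"grip":85},{"linear":[0.33,0.01,0],"rotation":[0,0,0],"grip":60},{"linear":[0.33,0.01,0],"rotation":[0,0,0],"grip":40},{"linear":[0.33,0.01,0],"rotation":[0,0,0],"grip":20},{"linear":[0.33,0.01,0],"rotation":[0,0,0],"grip":20},{"linear":[0.33,0.01,0],"rotation":[0,0,0],"grip":20},{"linear":[0.33,0.01,0],"rotation":[0,0,0],"grip":20}]' 100
python3 - <<'E'
from h import *
st()
im,W=look('scene','s14',180,100,380,240)
E
```

```text
time_s: 15.52
eef_pos: [519.9, -229.4, -25.5]
ee_rot: [0.541, 0.457, 0.538, -0.457]
force: [-0.2, -0.1, 7.3]
grip_width: 0.404
t 15.52 pos [ 519.9 -229.4  -25.5] dock [-274.    24.7  -25.5] zyaw -80.5 tilt [ 0.003 -0.002 -1.   ] F [-0.2 -0.1  7.3] g 34.5 q [-0.62  0.67  1.59  0.    0.87  0.78]
```

View pics/s14.png

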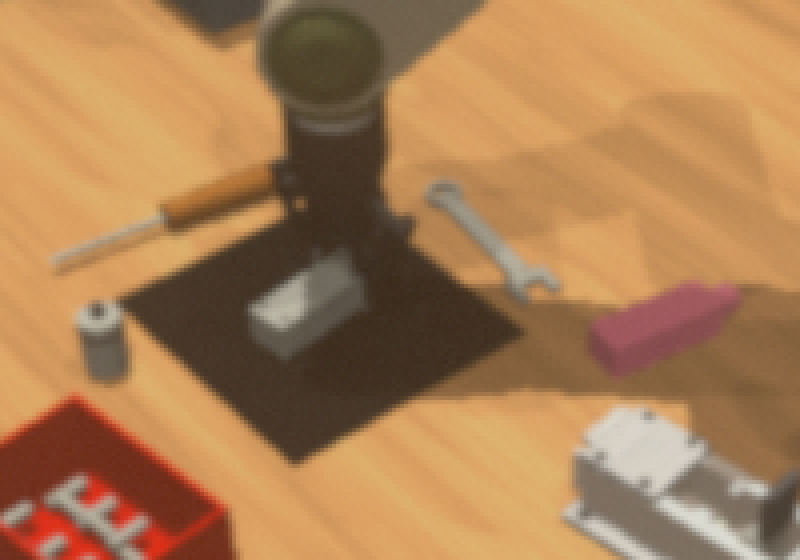

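Gripped on the housing near the bolt. Lifting, turning +90° and carrying it in front of the mouth.

```bash
python3 -m jog '[{"linear":[-0.05,0,0],"rotation":[0,0,0],"grip":20},{"linear":[-0.15,0,0],"rotation":[0,0,0],"grip":20},{"linear":[-0.25,0,0],"rotation":[0,0,0],"grip":20},{"linear":[-0.28,0,0],"rotation":[-0.25,0,0],"grip":20},{"linear":[-0.28,0,0],"rotation":[-0.5,0,0],"grip":20},{"linear":[-0.28,0,0],"rotation":[-0.75,0,0],"grip":20},{"linear":[-0.28,0,0],"rotation":[-1,0,0],"grip":20},{"linear":[-0.28,0,0],"rotation":[-1,0,0],"grip":20}]'
python3 -m jog '[{"linear":[0,0,0],"rotation":[-0.25,0,0],"grip":20},{"linear":[0,0,0],"rotation":[-0.5,0,0],"grip":20},{"linear":[0,0,0],"rotation":[-0.75,0,0],"grip":20},{"linear":[0,0,0],"rotation":[-1,0,0],"grip":20},{"linear":[0,0,0],"rotation":[-1,0,0],"grip":20}]'
python3 -m jog '[{"linear":[0,0,0],"rotation":[-0.25,0,0],"grip":20},{"linear":[0,0,0],"rotation":[-0.5,0,0],"grip":20},{"linear":[0,0,0],"rotation":[-0.75,0,0],"grip":20},{"linear":[0,0,0],"rotation":[-1,0,0],"grip":20},{"linear":[0,0,0],"rotation":[-1,0,0],"grip":20}]'
python3 - <<'E'
from h import *
st();go(D(-125,0,40),9.4)
E
```

```text
time_s: 16.23
eef_pos: [519.4, -229.0, 58.6]
ee_rot: [0.638, 0.307, 0.635, -0.308]
force: [0.3, 0.2, -3.4]
grip_width: 0.406
time_s: 16.65
eef_pos: [519.2, -228.9, 58.5]
ee_rot: [0.694, 0.14, 0.692, -0.141]
force: [0.1, -0.4, -3.5]
grip_width: 0.406
time_s: 17.07
eef_pos: [519.1, -228.9, 58.5]
ee_rot: [0.707, -0.036, 0.705, 0.034]
force: [-0.1, 0.1, -4.0]
grip_width: 0.406
t 17.07 pos [ 519.1 -228.9   58.5] dock [-273.4   25.4   58.5] zyaw 5.7 tilt [ 0.003 -0.002 -1.   ] F [-0.1  0.1 -4. ] g 34.7 q [-0.62  0.55  1.54 -0.    1.05 -0.72]
lin [0.061, 0.499, 0.052] rot [-0.13, 0.005, 0.005]
```

```bash
python3 -m jog '[{"linear":[0,0.1,0.01],"rotation":[-0.13,0.005,0.005],"grip":20},{"linear":[0,0.2,0.02],"rotation":[-0.13,0.005,0.005],"grip":20},{"linear":[0.02,0.3,0.03],"rotation":[-0.13,0.005,0.005],"grip":20},{"linear":[0.04,0.4,0.04],"rotation":[-0.13,0.005,0.005],"grip":20},{"linear":[0.061,0.499,0.052],"rotation":[-0.13,0.005,0.005],"grip":20},{"linear":[0.061,0.499,0.052],"rotation":[-0.13,0.005,0.005],"grip":20},{"linear":[0.061,0.499,0.052],"rotation":[-0.13,0.005,0.005],"grip":20}]'
python3 - <<'E'
from h import *
st();go(D(-125,0,-13),9.4)
im,W=look('scene','s15',230,110,430,260)
L=np.stack([(W[...,:2]-M)@UX,(W[...,:2]-M)@UY],-1);z=W[...,2]
for lo,hi in((92,106),(72,92)):
  m=(L[...,0]>-108)&(L[...,0]<-25)&(abs(L[...,1])<40)&(z>lo)&(z<hi)
  print(m.sum(),np.percentile(L[m],[1,50,99],axis=0).round(1).tolist(),np.percentile(z[m],[5,50,95]))
m=(L[...,0]>-110)&(L[...,0]<-25)&(abs(L[...,1])<40)&(z>92)&(z<106)
for a in range(-105,-30,15):
  k=m&(L[...,0]>=a)&(L[...,0]<a+15)
  if k.sum()>4: print(a,k.sum(),np.percentile(L[k][:,1],[3,97]).round(1),np.median(z[k]).round(1))
E
```

```text
time_s: 17.65
eef_pos: [519.8, -77.2, 39.8]
ee_rot: [0.705, -0.056, 0.705, 0.056]
force: [-0.7, -0.6, -3.2]
grip_width: 0.401
t 17.65 pos [519.8 -77.2  39.8] dock [-1.238e+02 -1.000e-01  3.980e+01] zyaw 9.1 tilt [-0.001  0.    -1.   ] F [-0.7 -0.6 -3.2] g 34.2 q [-0.37  0.5   1.69 -0.    0.96 -0.53]
lin [0.176, -0.004, -0.0] rot [-0.011, -0.001, -0.001]
272 [[-107.5, -19.4], [-68.7, -3.7], [-35.5, 17.7]] [ 94.70173353  99.62339134 102.35362808]
150 [[-106.1, -19.8], [-58.1, -16.5], [-34.4, 18.3]] [72.60755164 82.26119606 90.29676358]
-105 54 [-18.5  16.5] 99.7
-90 51 [-18.3  15.8] 100.0
-75 56 [-19.2  15.2] 99.9
-60 51 [-18.2  16.7] 99.5
-45 52 [-19.1  14.8] 99.2
```

View pics/s15.png

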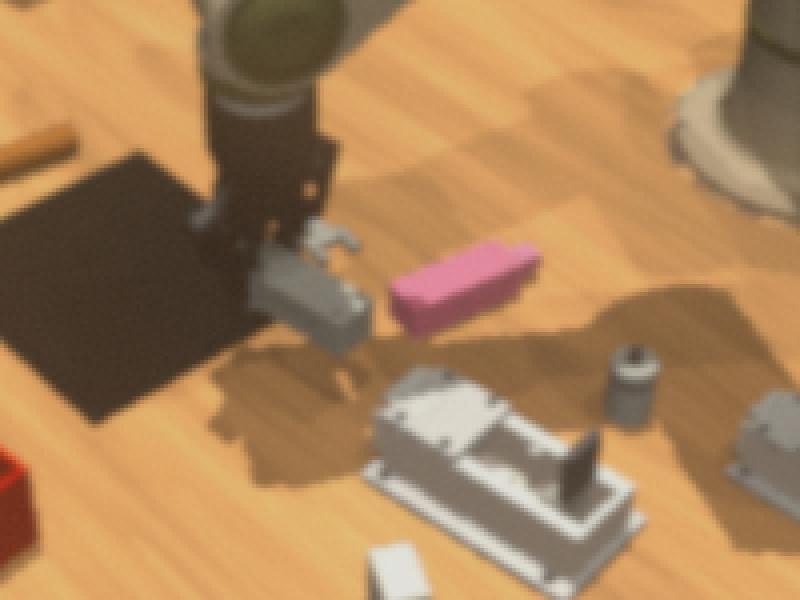

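The plain end leads and the yaw is right (extents constant along the length, lateral offset about −1 mm). Lowering to insertion height, then inserting slowly.

```bash
python3 -m jog '[{"linear":[0.08,0,-0.003],"rotation":[-0.011,0,0],"grip":20},{"linear":[0.15,0,-0.003],"rotation":[-0.011,0,0],"grip":20},{"linear":[0.176,0,-0.003],"rotation":[-0.011,0,0],"grip":20},{"linear":[0.176,0,-0.003],"rotation":[-0.011,0,0],"grip":20},{"linear":[0.176,0.04,-0.003],"rotation":[-0.011,0,0],"grip":20},{"linear":[0.176,0.08,-0.003],"rotation":[-0.011,0,0],"grip":20},{"linear":[0.176,0.08,-0.003],"rotation":[-0.011,0,0],"grip":20}]'
python3 - <<'E'
from h import *
st();go(D(-75,0.5,-13),9.4)
E
```

```text
time_s: 18.28
eef_pos: [515.4, -52.8, -11.8]
ee_rot: [0.705, -0.058, 0.704, 0.058]
force: [0.5, -0.1, -3.9]
grip_width: 0.405
t 18.28 pos [515.4 -52.8 -11.8] dock [-99.1   0.3 -11.8] zyaw 9.4 tilt [ 0.001  0.    -1.   ] F [ 0.5 -0.1 -3.9] g 34.6 q [-0.33  0.57  1.74  0.    0.83 -0.49]
lin [0.004, 0.08, -0.001] rot [0.001, 0.002, 0.0]
```

```bash
python3 -m jog '[{"linear":[0.003,0.03,0],"rotation":[0,0,0],"grip":20},{"linear":[0.003,0.06,0],"rotation":[0,0,0],"grip":20},{"linear":[0.003,0.09,0],"rotation":[0,0,0],"grip":20},{"linear":[0.003,0.12,0],"rotation":[0,0,0],"grip":20},{"linear":[0.003,0.12,0],"rotation":[0,0,0],"grip":20}]'
python3 - <<'E'
from h import *
st();go(D(-16,0.5,-13),9.4)
look('scene','s16',230,110,430,260)
E
```

```text
time_s: 18.7
eef_pos: [508.9, -15.5, -12.6]
ee_rot: [0.705, -0.059, 0.705, 0.059]
force: [0.7, -0.0, -3.4]
grip_width: 0.409
t 18.7 pos [508.9 -15.5 -12.6] dock [-61.1   0.6 -12.6] zyaw 9.5 tilt [ 0.  0. -1.] F [ 0.7 -0.  -3.4] g 34.9 q [-0.26  0.56  1.77  0.    0.82 -0.43]
lin [0.001, 0.15, 0.001] rot [0.005, 0.001, -0.001]
```

View pics/s16.png

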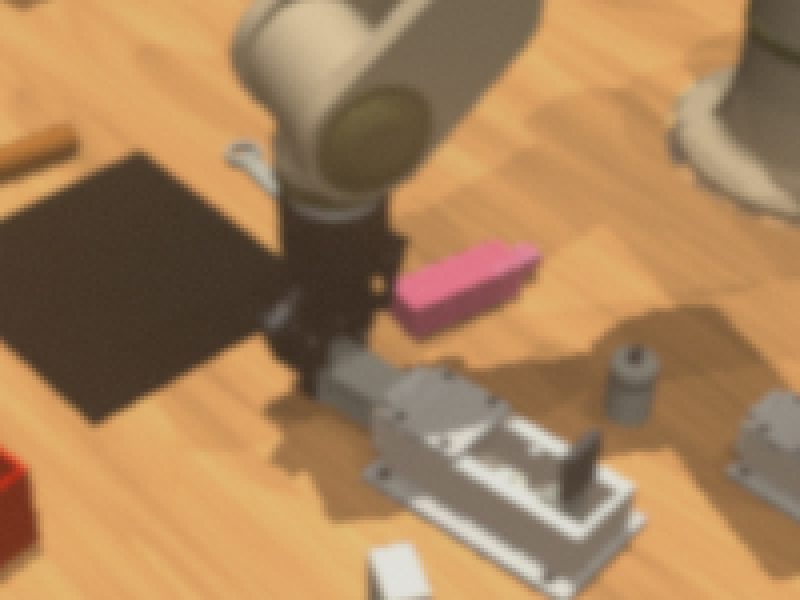

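The cartridge is entering the mouth with no force (crop 360,375). Continuing to finger clearance.

```bash
python3 -m jog '[{"linear":[0,0.03,0],"rotation":[0,0,0],"grip":20},{"linear":[0,0.06,0],"rotation":[0,0,0],"grip":20},{"linear":[0,0.09,0],"rotation":[0,0,0],"grip":20},{"linear":[0,0.12,0],"rotation":[0,0,0],"grip":20},{"linear":[0,0.145,0],"rotation":[0,0,0],"grip":20},{"linear":[0,0.145,0],"rotation":[0,0,0],"grip":20}]'
python3 - <<'E'
from h import *
st()
look('scene','s17',230,110,430,260)
E
```

```text
time_s: 19.25
eef_pos: [501.6, 28.1, -12.7]
ee_rot: [0.705, -0.059, 0.705, 0.059]
force: [-0.4, 0.5, -4.4]
grip_width: 0.401
t 19.25 pos [501.6  28.1 -12.7] dock [-17.    0.7 -12.7] zyaw 9.6 tilt [ 0.  0. -1.] F [-0.4  0.5 -4.4] g 34.3 q [-0.18  0.55  1.79  0.    0.81 -0.35]
```

View pics/s17.png

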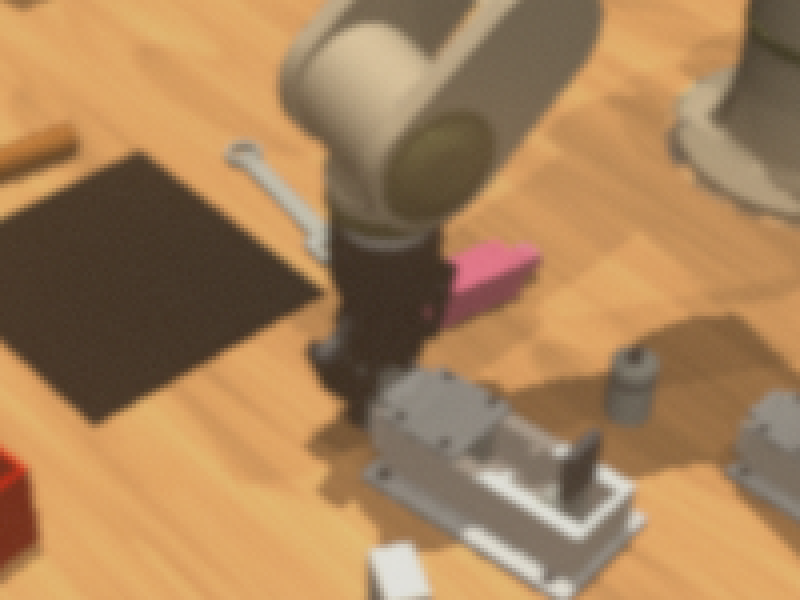

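```bash
python3 -m jog '[{"linear":[0,0,0],"rotation":[0,0,0],"grip":60},{"linear":[0,0,0],"rotation":[0,0,0],"grip":85},{"linear":[0,0,0],"rotation":[0,0,0],"grip":85},{"linear":[0,0,0],"rotation":[0,0,0],"grip":85},{"linear":[-0.1,0,0],"rotation":[0,0,0],"grip":85},{"linear":[-0.2,0,0],"rotation":[0,0,0],"grip":85},{"linear":[-0.28,-0.05,0],"rotation":[0,0,0],"grip":85},{"linear":[-0.28,-0.15,0],"rotation":[0,0,0],"grip":40},{"linear":[-0.28,-0.25,0],"rotation":[0,0,0],"grip":0},{"linear":[-0.28,-0.25,0],"rotation":[0,0,0],"grip":0},{"linear":[-0.28,-0.25,0],"rotation":[0,0,0],"grip":0},{"linear":[-0.28,-0.25,0],"rotation":[0,0,0],"grip":0}]'
python3 - <<'E'
from h import *
st();go(D(-92,0,-13),9.4)
im,W=look('scene','s18',230,110,430,260)
L=np.stack([(W[...,:2]-M)@UX,(W[...,:2]-M)@UY],-1);z=W[...,2]
m=(L[...,0]>-75)&(L[...,0]<-5)&(abs(L[...,1])<30)&(z>39)&(z<54)
if m.sum():print('housing',m.sum(),np.percentile(L[m],[2,50,98],axis=0).round(1).tolist())
m=(L[...,0]>-75)&(L[...,0]<-5)&(abs(L[...,1])<30)&(z>24)&(z<38)
print('bolt',m.sum(),np.percentile(L[m],[2,50,98],axis=0).round(1).tolist())
E
```

```text
time_s: 20.3
eef_pos: [514.1, -46.4, 71.3]
ee_rot: [0.705, -0.059, 0.705, 0.059]
force: [0.0, 0.2, 0.6]
grip_width: 0.293
t 20.3 pos [514.1 -46.4  71.3] dock [-92.5   0.5  71.3] zyaw 9.6 tilt [ 0.  0. -1.] F [0.  0.2 0.6] g 25.0 q [-0.32  0.44  1.69  0.    1.02 -0.48]
lin [0.281, 0.002, 0.002] rot [0.006, 0.0, -0.001]
housing 90 [[-41.4, -17.8], [-18.3, -2.9], [-6.2, 18.3]]
bolt 55 [[-54.1, -19.1], [-37.8, -8.6], [-7.3, 9.6]]
```

View pics/s18.png

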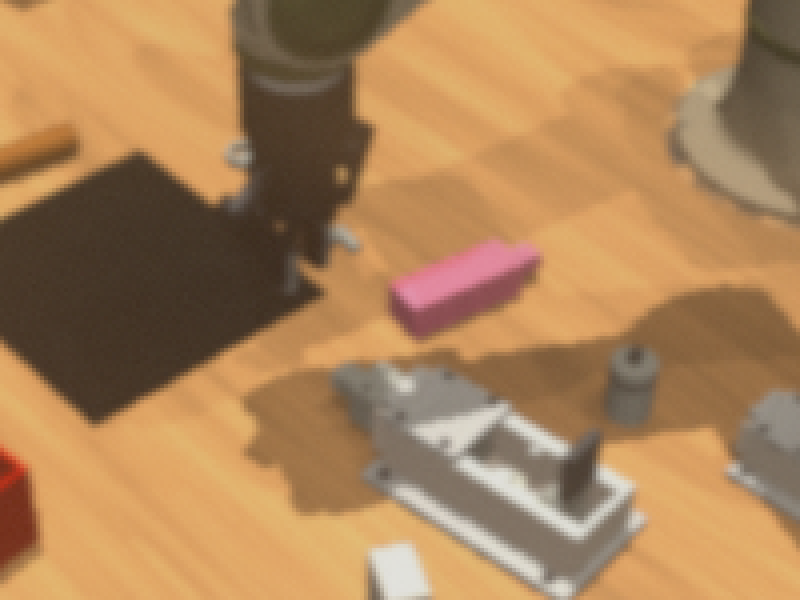

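The cartridge rests in the channel with its bolt outward (crop 345,380), tip at dock x≈−54, so about 30 mm remain. I'm descending in front with shut fingers to push the bolt.

```bash
python3 -m jog '[{"linear":[0,0,0],"rotation":[0,0,0],"grip":0},{"linear":[0.08,0,0],"rotation":[0,0,0],"grip":0},{"linear":[0.17,0,0.002],"rotation":[0,0,0],"grip":0},{"linear":[0.24,0,0.002],"rotation":[0,0,0],"grip":0},{"linear":[0.275,0,0.002],"rotation":[0,0,0],"grip":0},{"linear":[0.275,0,0.002],"rotation":[0,0,0],"grip":0}]'
python3 -m jog '[{"linear":[0,0.03,0],"rotation":[0,0,0],"grip":0},{"linear":[0,0.06,0],"rotation":[0,0,0],"grip":0},{"linear":[0,0.08,0],"rotation":[0,0,0],"grip":0},{"linear":[0,0.1,0],"rotation":[0,0,0],"grip":0},{"linear":[0,0.1,0],"rotation":[0,0,0],"grip":0}]'
python3 - <<'E'
from h import *
st()
look('scene','s19',230,110,430,260)
E
```

```text
time_s: 20.85
eef_pos: [513.4, -44.9, -13.1]
ee_rot: [0.703, -0.059, 0.706, 0.06]
force: [0.3, 0.4, -0.6]
grip_width: 0.002
time_s: 21.27
eef_pos: [508.4, -14.1, -12.3]
ee_rot: [0.704, -0.059, 0.706, 0.061]
force: [-0.0, -0.7, -1.0]
grip_width: 0.0
t 21.27 pos [508.4 -14.1 -12.3] dock [-59.7   0.9 -12.3] zyaw 9.7 tilt [-0.003  0.002 -1.   ] F [-0.  -0.7 -1. ] g 0.0 q [-0.26  0.56  1.77  0.    0.82 -0.43]
```

View pics/s19.png

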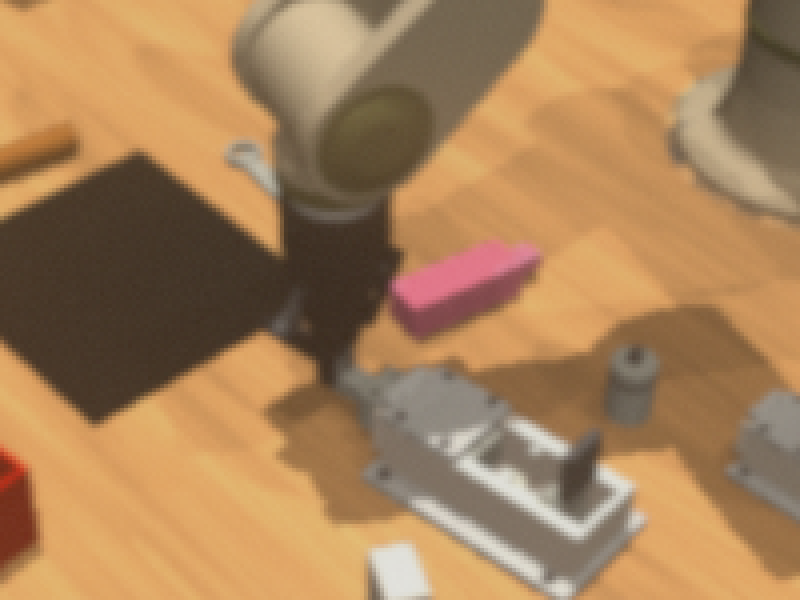

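The fingers are on the bolt's end face (crop 345,375). Pushing home.

```bash
python3 -m jog '[{"linear":[0,0.02,0],"rotation":[0,0,0],"grip":0},{"linear":[0,0.04,0],"rotation":[0,0,0],"grip":0},{"linear":[0,0.06,0],"rotation":[0,0,0],"grip":0},{"linear":[0,0.07,0],"rotation":[0,0,0],"grip":0},{"linear":[0,0.07,0],"rotation":[0,0,0],"grip":0}]'
python3 -c "
from h import *
st()"
python3 -m jog '[{"linear":[0,0.007,0],"rotation":[0,0,0],"grip":0},{"linear":[0,0.013,0],"rotation":[0,0,0],"grip":0},{"linear":[0,0.013,0],"rotation":[0,0,0],"grip":0}]'
python3 -c "
from h import *
st()"
```

```text
time_s: 21.73
eef_pos: [504.7, 6.8, -12.4]
ee_rot: [0.703, -0.059, 0.706, 0.061]
force: [0.3, 0.9, 0.2]
grip_width: -0.003
t 21.73 pos [504.7   6.8 -12.4] dock [-38.5   1.1 -12.4] zyaw 9.8 tilt [-0.003  0.002 -1.   ] F [0.3 0.9 0.2] g -0.3 q [-0.22  0.55  1.78  0.    0.82 -0.39]
time_s: 21.98
eef_pos: [504.2, 10.1, -12.4]
ee_rot: [0.704, -0.06, 0.706, 0.061]
force: [0.3, -5.2, -0.8]
grip_width: -0.001
t 21.98 pos [504.2  10.1 -12.4] dock [-35.2   1.  -12.4] zyaw 9.8 tilt [-0.003  0.    -1.   ] F [ 0.3 -5.2 -0.8] g -0.1 q [-0.21  0.55  1.78 -0.    0.81 -0.38]
```

Force is rising at the expected place (−35). One more small push to confirm the hard stop.

```bash
python3 -m jog '[{"linear":[0,0.006,0],"rotation":[0,0,0],"grip":0},{"linear":[0,0.01,0],"rotation":[0,0,0],"grip":0},{"linear":[0,0.01,0],"rotation":[0,0,0],"grip":0}]'
python3 -c "
from h import *
st()"
```

```text
time_s: 22.23
eef_pos: [504.8, 10.1, -12.1]
ee_rot: [0.704, -0.062, 0.705, 0.059]
force: [1.2, -20.0, -0.6]
grip_width: -0.004
t 22.23 pos [504.8  10.1 -12.1] dock [-35.3   0.4 -12.1] zyaw 9.8 tilt [-0.001 -0.004 -1.   ] F [  1.2 -20.   -0.6] g -0.3 q [-0.21  0.55  1.78 -0.01  0.81 -0.38]
```

Hard stop: 20 N, no movement, and the bolt end at x≈−24. Backing off, lifting clear and checking.

```bash
python3 -m jog '[{"linear":[0,-0.03,0],"rotation":[0,0,0],"grip":0},{"linear":[0,-0.15,0],"rotation":[0,0,0],"grip":0},{"linear":[-0.1,-0.25,0],"rotation":[0,0,0],"grip":0},{"linear":[-0.3,-0.4,0],"rotation":[0,0,0],"grip":0},{"linear":[-0.5,-0.6,0],"rotation":[0,0,0],"grip":0},{"linear":[-0.5,-0.9,0],"rotation":[0,0,0],"grip":0},{"linear":[-0.5,-0.9,0],"rotation":[0,0,0],"grip":0},{"linear":[-0.5,-0.9,0],"rotation":[0,0,0],"grip":0},{"linear":[-0.5,-0.9,0],"rotation":[0,0,0],"grip":0},{"linear":[-0.5,-0.9,0],"rotation":[0,0,0],"grip":0},{"linear":[-0.5,-0.9,0],"rotation":[0,0,0],"grip":0}]'
python3 - <<'E'
from h import *
st()
im,W=look('scene','s20',200,110,430,280)
look('top','t20',200,110,480,300)
L=np.stack([(W[...,:2]-M)@UX,(W[...,:2]-M)@UY],-1);z=W[...,2]
for nm,lo,hi in(('house',40,54),('bolt',20,39)):
  m=(L[...,0]>-75)&(L[...,0]<-3)&(abs(L[...,1])<30)&(z>lo)&(z<hi)
  if m.sum():print(nm,m.sum(),np.percentile(L[m],[2,50,98],axis=0).round(1).tolist())
E
```

```text
time_s: 23.15
eef_pos: [550.9, -256.4, 138.8]
ee_rot: [0.704, -0.061, 0.705, 0.059]
force: [-0.3, 1.1, 0.1]
grip_width: 0.001
t 23.15 pos [ 550.9 -256.4  138.8] dock [-305.7   -1.4  138.8] zyaw 9.7 tilt [-0.    -0.004 -1.   ] F [-0.3  1.1  0.1] g 0.1 q [-0.63  0.54  1.32 -0.    1.27 -0.8 ]
house 4 [[-18.5, -4.2], [-15.8, 0.8], [-13.3, 6.3]]
bolt 23 [[-22.7, -9.3], [-15.7, -6.2], [-6.5, 11.1]]
```

View pics/s20.png

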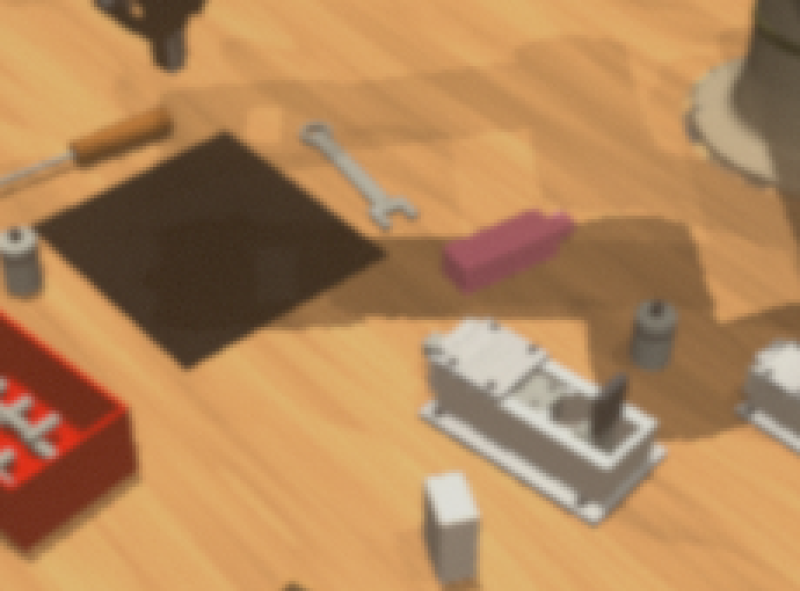

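View pics/t20.png

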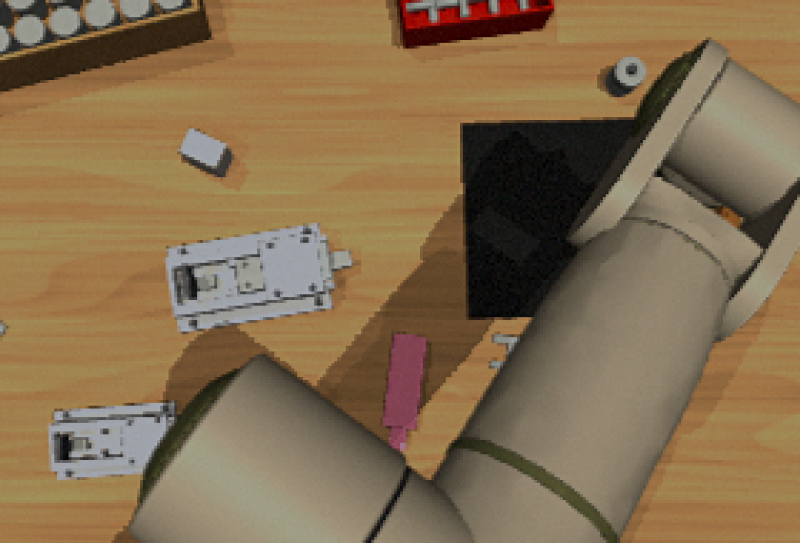

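The top view shows the bolt standing out of the mouth (crop 343,260) with the housing flush. The ejector is at rest, the bystanders in view have not visibly moved, and the arm is clear. Handing in.

```bash
python3 -c "
from rig import finish_job
print(finish_job())"
```

```text
the job is handed in; nothing more can be done
None
```

The job is handed in, at about 23 s of the 72 s allowed. The cartridge now sits in the dock with its bolt outwards, pushed in until it stopped hard.

- **Ejector:** I pushed the tab about 40 mm to a hard end (24–33 N) and lifted off. It snapped back to rest, leaving the plain end about 37 mm out of the mouth.
- **Turning the cartridge:** I pulled it right out and turned it 90°. I set it down on the mat, regripped it near the bolt and turned it another 90°.
- **Pushing it home:** I slid it in plain end first. The last 30 mm I pushed with shut fingers on the bolt, until it stopped hard at 20 N.

**Last checks:**
- **Cartridge:** the bolt tip measured 23–24 mm outside the mouth, where 24 mm is right, and no housing was visible outside it.
- **Ejector and bystanders:** the ejector was at rest, and the bystanders in view had not visibly moved. I judged this by eye and did not measure it. The flange was outside the final pictures, and the wrench and screwdriver were partly hidden in the top view.
- **Arm:** it was clear of everything, with no load on the tool.

**What disagreed:** the fingertips are about 33 mm higher than the reported TCP when shut, and about 45 mm higher when open. Because of that, my first push passed over the tab without touching it. I then set heights from the camera depth and from contact forces.

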